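Key the wheel head onto the jar-painting turntable

ROBOT

A 6-joint arm with a two-finger parallel gripper is mounted at the origin on the work surface. World frame = base frame: x ahead of the robot, y to its left, z up, the work surface at z = 0. Lengths are in mm, angles in rad, forces in N, time in s.
With the tool pointing down it reaches from about 275 to 1000 mm from the base axis. Payload 8.4 kg.
Tool frame: the origin (TCP) lies between the finger pads; the fingertips stand 11 mm ahead of it and the grasp point (between the pads) lies 8 mm behind it; z points along the fingers, y is the direction in which the jaws open and shut (so a half turn about z gives the same grasp; the last joint's range is limited). The gripper opens to 85 mm and grips with 20 to 120 N. Pads are 22 mm wide; open, the fingers measure 114 mm over their backs; the gripper's body (76 mm by 85 mm) begins 54 mm behind the grasp point. The pads swing forward as they close: fully open they stand 13 mm farther back than shut.
Start: joints at [-1.233, 0.353, 1.633, -0, 1.155, -0.002], TCP at [208.31, -589.266, 242.281] pointing down, gripper open.
Joint ranges: [-2.63, 2.63], [-0.92, 2.1], [0.06, 2.66], [-1.3, 4.44], [0, 2.69], [-3.02, 3.02]. Speed limits (rad/s): [2.22, 2.22, 2.79, 3.14, 3.14, 3.14].

INTERFACE

Orientations are given as [roll, pitch, yaw] about the fixed x, y, z axes, in that order (R = Rz(yaw) Ry(pitch) Rx(roll)).
In Python, from rig import r, eyes gives the robot as it stands. The module is installed in compiled form; this text tells all that it offers.
- The arm moves only by the tool servo_tool, never from a script. Its argument "rows" is a list of rows, each a list of 3 entries, a list of its own where there are three numbers: the shift along the world's x, y, z in cm, then the turn about the world's z in rad, then the finger opening in cm, from 0 to 8.54. A call has 1 to 5 rows; each row shifts and turns the commanded pose from where the row before left it; what a row does not reach is not made up. A row lasts 1/12 s, in which the tool goes at most 41.7 mm and 7.16 degrees, less where a joint would pass 70% of its speed; a pose out of reach is approached as far as the arm can. A call is refused whole if a number of a shift passes 4.17 or a number of a turn 0.125, either way. A call with a gripper value outside its range is refused whole. The fingers move at their own pace and stop on an object; "squeeze" is the grip in N (left out, the last holds). Time passes only in rows, so rows that do not move let the fingers close. It gives the time, the measured TCP pose, the force and the opening at its end, in the units of the state.
- r.sense(): the state, without advancing time (a new reading comes with each control period).
- eyes.grab_frame(name): name is "scene" or "side" or "wrist"; returns a dict with "frame" (400x640x3 uint8, red, green, blue), "depth" (400x640 float32, mm along the optical axis (not along the pixel's ray), 0 where there is no reading), "vertical_fov" (degrees; the focal length in pixels is half the picture's height over the tangent of half this angle, whatever the lens; pixels are square), "cx", "cy" (the principal point, pixels), "D" ([k1, k2, p1, p2, k3] as OpenCV has them; the pictures are not rectified), "camera_from_world" (4x4, takes a point from world to camera coordinates); the wrist camera has in their place "hand_eye" (4x4, takes a point from camera to tool coordinates, whose origin is the TCP and whose axes are the flange's). Camera axes: x right, y down, z forward; pixel columns grow to the right and rows downward; lengths in mm; the calibration is good to about 2 mm. A picture is of the moment at which its call begins: read the wrist's pose just before it.
- r.sign_off(): hands the job in, once; it reports no verdict.
The state is a dict: "clock": time; "qpos": joint angles; "qvel": joint speeds; "joint_efforts": joint torques, N m; "eef_pos": TCP position; "tcp_rot": TCP orientation; "contact_force": force on the tool from outside, world axes, zero at the start; "wrist_torque": the same for the moment, N m; "opening": opening from 0.0 (shut) to 1.0 (fully open).
Only numpy, scipy, OpenCV 4.12 (cv2) and the standard library are available. Lean on these libraries where they do the work, as an engineer would, in place of code of your own. Each camera call takes 0.05 s, during which the arm holds its last target.

TASK

Put the jar-painting turntable back together: drop the loose brass key upright into the slot of the drive unit's spindle, down to the bottom of its pocket, and let go of it. Then slide the red wheel head, keyway over the key, gently down the spindle until it sits flat and fully home on the shoulder, and let go. Feel your way in, never lean hard on anything, do not let the wheel head fall down the spindle, and leave the jars and the paint pot where they stand.

Things in the scene. Friction and masses are not known exactly. Their poses are not given: they have to be found in the camera images.
- drive_unit: Fixed grey drive unit, 170 mm square foot, housing top 60 mm above the table; origin: centre of its underside. From its centre rises a steel spindle. Its +x (white line on top) is the slot's nominal side, but gear play lets the spindle and slot start anywhere up to 0.6 rad either way about z: seen or felt, not in the poses. It turns stiffly (0.3 N m), stops at 0.7 rad either way.
- seat (a point): Centre of the spindle's flat round shoulder (60 mm across), on the axis, 70 mm above the table; axes of the drive unit. The slot runs on below as a closed pocket, 6 mm deep into the shoulder, 12.5 mm wide, from 6 to 22.5 mm off the axis; its outer lip is bevelled by 2 mm.
- key_stand: Fixed light wooden block, 90 (x) x 70 (y) x 24 mm high, origin at the centre of its underside. The key stands upright in a pocket, 14 mm deep, in the middle of its top.
- key_center (a point): Centre of the loose brass key, 12 (x) x 10 (y) x 44 mm tall, 45 g. In the stand its top is 54 mm above the table, 30 mm clear of the wood. In the slot its x lies along the radius, inner face 6 to 10.5 mm from the axis; home, its centre is 16 mm above seat, its top 10 mm below the spindle's top: so hold only its top 14 mm and let it drop the rest of the way.
- wheel_head_center (a point): Centre of the loose wheel head (44 mm high, 0.4 to 0.65 kg, flat on the table): red disc 130 mm across, 10 mm thick, under a grey boss 58 mm along x with two flats 46 mm apart facing +y and -y. Through bore 33 mm across; keyway 12 mm wide, out to 23.5 mm from the axis on its +x side (white dot). Home: underside on the shoulder, this point 22 mm above seat.
- red_jar: Bystander: red jar, 95 mm in diameter and 121 mm tall, origin at the centre of its underside.
- grey_jar: Bystander: pale unpainted jar, 84 mm in diameter and 107 mm tall, origin at the centre of its underside.
- paint_pot: Bystander: blue paint pot, 60 mm in diameter and 50 mm tall, origin at the centre of its underside.
- spindle_top (a point): Centre of the spindle's top, 48 mm above seat; axes of the drive unit, which do not turn with the spindle. The shaft is 30 mm across, its top 4 mm tapering at 45 degrees to 22 mm. An axial slot 11.5 mm wide, its flat floor 6 mm from the axis, open at the top and on its outer side, runs the whole way down.
Mind the look-alikes: they are no part of the job. What is shaped like the part that bears wheel_head_center but green or pink is not meant.

How it is judged:
By the outcome, as a careful person would: the job done as asked, in the order asked, and still so for the second after the job is handed in, with the robot touching nothing.
It also fails if it takes over 72 s, if anything falls off the work surface, if the arm or the gripper's body presses on something with over 40 N, if the wrist force passes 120 N, or if a joint passes its speed limit or range.

## Working session

There is one attempt and no reset: what is moved stays moved. The work goes in short steps, Python scripts to look and compute and a tool call to move; the robot and the scene stay as the last step left them, time stands still between calls to the robot, and variables do not carry over. Pictures are saved under pics/ and viewed, and the job is handed in when it is done.

Besides the shell and the picture viewer there is one more tool, called after "Emit:" as a command line: name --argument value ..., lists and objects as JSON in quotes. servo_tool: Moves the arm, as the interface text tells. Its arguments: {"type":"object","properties":{"rows":{"type":"array"},"squeeze":{"type":"number"}},"required":["rows"]}

```bash
mkdir -p pics; ls; python3 - <<'E'
from rig import r, eyes
import cv2, numpy as np
s=r.sense(); print(s)
for n in ["scene","side","wrist"]:
    f=eyes.grab_frame(n)
    cv2.imwrite(f"pics/a_{n}.png",f["frame"][:,:,::-1])
    print(n,f["vertical_fov"],f["cx"],f["cy"],f["D"],f.get("camera_from_world"),f.get("hand_eye"))
E
```

```text
pics
{'clock': 0.0, 'qpos': array([-1.23340280e+00,  3.53656561e-01,  1.63410069e+00,  7.58722139e-06,
        1.15521828e+00, -2.39123903e-03]), 'qvel': array([ 0.00161925, -0.00018452,  0.00189452, -0.00076774,  0.00195194,
       -0.00109514]), 'joint_efforts': array([-4.45554306e-04, -6.05262637e+01, -3.42070520e+01, -1.36908484e-04,
        9.49488545e-03, -8.31267641e-06]), 'eef_pos': array([ 208.16169908, -588.841347  ,  241.57073459]), 'tcp_rot': array([-3.14020980e+00, -1.02439270e-05,  3.39781689e-01]), 'contact_force': array([0.0048279 , 0.24990308, 0.15458353]), 'wrist_torque': array([-0.04419744,  0.04003384, -0.00826287]), 'opening': 0.997313480671685}
scene 46.35643963254034 313.29931548759896 212.8180374518485 [-0.12913776  0.          0.          0.          0.        ] [[-3.56609075e-01  9.34232376e-01 -6.31150236e-03  1.00869579e+02]
 [ 5.34390360e-01  1.98433315e-01 -8.21614972e-01 -2.32388185e+02]
 [-7.66326895e-01 -2.96368161e-01 -5.70007897e-01  1.62051553e+03]
 [ 0.00000000e+00  0.00000000e+00  0.00000000e+00  1.00000000e+00]] None
side 55.397245062673655 321.1727504181763 203.45701092494693 [-0.0394263  0.         0.         0.         0.       ] [[ 9.98883422e-01 -4.16931443e-02 -2.22168944e-02 -5.41589470e+02]
 [-4.14184395e-02 -5.46644170e-01 -8.36340041e-01  1.61776219e+02]
 [ 2.27249102e-02  8.36326391e-01 -5.47760664e-01  9.11459143e+02]
 [ 0.00000000e+00  0.00000000e+00  0.00000000e+00  1.00000000e+00]] None
wrist 68.73450122658947 316.28512169917843 197.21144977660765 [-0.03570525  0.          0.          0.          0.        ] None [[ 1.16597322e-03 -9.60100816e-01 -2.79651681e-01  7.05289705e+01]
 [ 9.99999251e-01  1.22374007e-03 -3.19736780e-05  7.47118262e-01]
 [ 3.72918921e-04 -2.79651434e-01  9.60101524e-01 -1.31447867e+02]
 [ 0.00000000e+00  0.00000000e+00  0.00000000e+00  1.00000000e+00]]
```

View pics/a_scene.png

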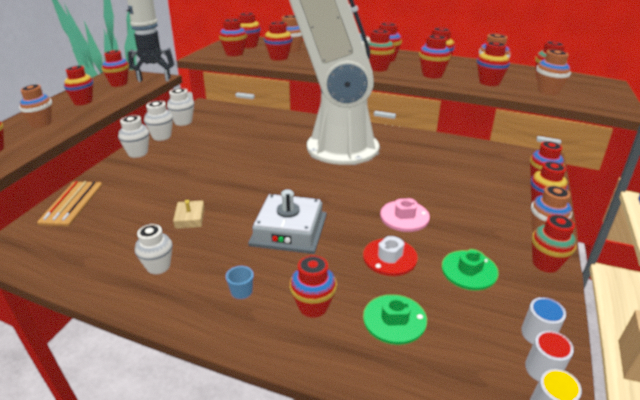

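View pics/a_side.png

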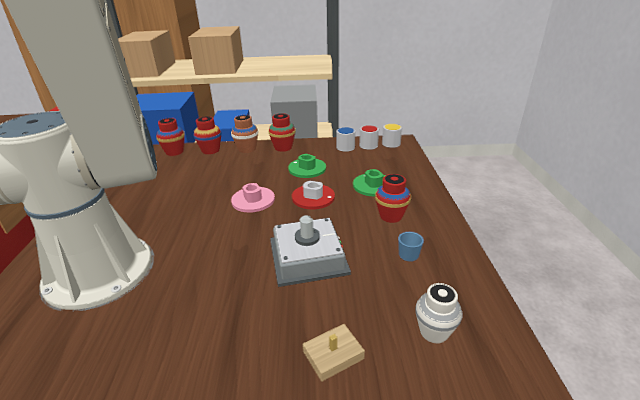

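View pics/a_wrist.png

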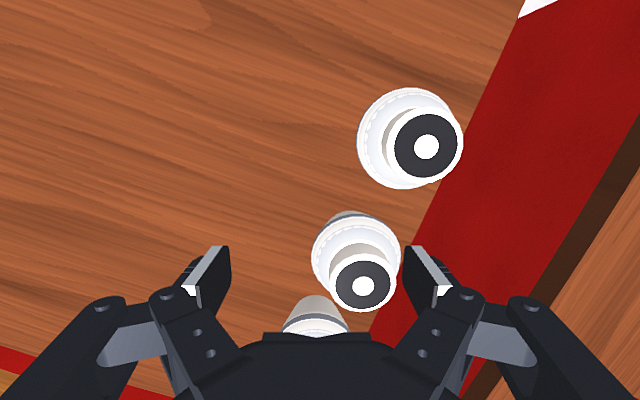

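The scene view shows the key in its stand at (188,207), the drive unit's spindle at (288,200) and the red wheel head at (390,256). Look-alikes are the green heads at (470,268) and (395,318) and the pink one at (405,213). By the description I choose the red one with the grey boss at (390,256).

```bash
cat > h.py <<'E'
from rig import r, eyes
import cv2, numpy as np
from scipy.spatial.transform import Rotation as Ro
def cam(f):
    H=f["frame"].shape[0]; fl=H/2/np.tan(np.radians(f["vertical_fov"])/2)
    K=np.array([[fl,0,f["cx"]],[0,fl,f["cy"]],[0,0,1.]]); return K,np.array(f["D"],float)
def pose(s):
    T=np.eye(4); T[:3,:3]=Ro.from_euler("xyz",s["tcp_rot"]).as_matrix(); T[:3,3]=s["eef_pos"]; return T
def grab(n):
    s=r.sense(); f=eyes.grab_frame(n); f["s"]=s
    f["W"]=np.linalg.inv(f["camera_from_world"]) if n!="wrist" else pose(s)@f["hand_eye"]
    return f
def cloud(f):
    K,D=cam(f); h,w=f["depth"].shape
    u,v=np.meshgrid(np.arange(w),np.arange(h)); p=np.stack([u,v],-1).reshape(-1,1,2).astype(np.float64)
    n=cv2.undistortPoints(p,K,D).reshape(h,w,2); d=f["depth"][...,None]
    P=np.concatenate([n*d,d],-1); P=P@f["W"][:3,:3].T+f["W"][:3,3]; P[f["depth"]==0]=np.nan; return P
def rayz(f,uv,z):
    K,D=cam(f); n=cv2.undistortPoints(np.array(uv,float).reshape(-1,1,2),K,D).reshape(-1,2)
    d=np.c_[n,np.ones(len(n))]@f["W"][:3,:3].T; o=f["W"][:3,3]
    return o+d*((z-o[2])/d[:,2])[:,None]
def proj(f,P):
    K,D=cam(f); M=np.linalg.inv(f["W"]); 
    return cv2.projectPoints(np.array(P,float).reshape(-1,3),cv2.Rodrigues(M[:3,:3])[0],M[:3,3],K,D)[0].reshape(-1,2)
def save(name,img,box=None,k=1):
    if box: x0,y0,x1,y1=box; img=img[y0:y1,x0:x1]
    img=cv2.resize(img,None,fx=k,fy=k,interpolation=cv2.INTER_CUBIC); cv2.imwrite(f"pics/{name}.png",img[:,:,::-1])
E
python3 - <<'E'
from h import *
a=grab("scene"); b=grab("side")
save("b_sc",a["frame"],(160,170,460,290),2.6); save("b_si",b["frame"],(220,140,460,390),2.4)
for f,pts in((a,dict(key=(186,202),spin=(288,194),red=(390,245),table=(330,260),pot=(240,273),wood=(195,212))),(b,dict(key=(333,339),spin=(306,219),red=(312,184),table=(230,260),pot=(410,240),wood=(325,358),redj=(394,180),grj=(441,290)))):
    C=cloud(f)
    for n,(u,v) in pts.items(): print(n,C[v,u].round(1))
E
```

```text
key [ 557.3 -260.5   52.1]
spin [515.   22.4 114.1]
red [514.7 287.4  26.5]
table [589.3 159.9   1.1]
pot [736.1  -2.2  31.6]
wood [ 555.1 -238.3   23.3]
key [ 553.2 -267.9   54.7]
spin [510.7  10.7 118.8]
red [527.9 308.4  36.7]
table [ 3.185e+02  1.790e+01 -3.000e-01]
pot [762.8  27.4  30.2]
wood [ 537.7 -284.3   24.3]
redj [744.2 168.4 120.5]
grj [ 753.3 -216.6  109.9]
```

```bash
python3 - <<'E'
from h import *
import numpy as np
for n in("scene","side"):
    f=grab(n);C=cloud(f);F=f["frame"].astype(int);h,s,v=cv2.split(cv2.cvtColor(f["frame"],cv2.COLOR_RGB2HSV))
    print(n)
    # housing top
    m=(abs(C[...,2]-60)<5)&(C[...,0]>200)&(C[...,0]<700)&(abs(C[...,1])<350)
    n_,l,st,ce=cv2.connectedComponentsWithStats(m.astype(np.uint8))
    for i in range(1,n_):
        if st[i,4]>150:
            q=C[l==i][:,:2]; print("z60",st[i],np.median(q,0),cv2.minAreaRect(q.astype(np.float32)))
    for z0,nm in((24,"wood"),(10,"disc"),(44,"boss"),(118,"spt"),(50,"pot")):
        m=(abs(C[...,2]-z0)<4)&(C[...,0]>200)&(C[...,0]<900)&(abs(C[...,1])<500)
        n_,l,st,ce=cv2.connectedComponentsWithStats(m.astype(np.uint8))
        for i in range(1,n_):
            if st[i,4]>25:
                q=C[l==i][:,:2]; print(nm,st[i],np.median(q,0).round(),[np.round(t,2) for t in cv2.minAreaRect(q.astype(np.float32))], F[l==i].mean(0).round())
E
```

```text
scene
z60 [ 254  195   66   37 1422] [531.95252664  31.31384304] ((510.9927978515625, 18.573654174804688), (144.66017150878906, 141.0146484375), 10.066189765930176)
wood [173 201  30  21 474] [ 560. -258.] [array([ 553.78, -261.26]), array([97.59, 72.55]), np.float64(26.88)] [224. 198. 147.]
wood [394 208  22   9  54] [367. 290.] [array([364.17, 289.29]), array([25.16, 57.33]), np.float64(1.07)] [202. 126. 155.]
wood [253 235  61  10 145] [586.  39.] [array([581.9 ,  32.52]), array([ 27.53, 150.6 ]), np.float64(18.38)] [117. 122. 120.]
wood [386 244  10   4  26] [514. 288.] [array([514.51, 288.46]), array([ 7.98, 22.16]), np.float64(17.86)] [173. 176. 181.]
wood [379 249  24  11  63] [553. 295.] [array([544.16, 297.08]), array([29.39, 55.67]), np.float64(18.27)] [167. 165. 170.]
wood [466 257  13   4  30] [496. 481.] [array([495.82, 481.35]), array([ 6.44, 29.37]), np.float64(19.6)] [ 24. 150.  68.]
wood [158 258  13  10  29] [ 767. -188.] [array([ 762.96, -188.66]), array([ 8.15, 36.26]), np.float64(71.12)] [157. 154. 148.]
wood [459 261  20  12  52] [538. 475.] [array([533.26, 474.
[... 7143 characters left out ...]
11.11,  13.43]), array([24.74, 26.68]), np.float64(27.87)] [188. 194. 192.]
pot [377 203  30   9  62] [736. 134.] [array([735.5 , 142.15]), array([23.47, 78.28]), np.float64(69.19)] [121.  32.  29.]
pot [274 227  72  42 361] [498. -53.] [array([483.35, -25.42]), array([108.27, 206.13]), np.float64(56.23)] [137. 142. 143.]
pot [399 232  24  17 126] [755.   6.] [array([757.02,   6.75]), array([59.15, 54.23]), np.float64(78.13)] [ 90. 127. 155.]
pot [417 317  39  17  73] [ 736. -257.] [array([ 741.75, -249.2 ]), array([20.99, 69.58]), np.float64(66.23)] [161. 158. 149.]
pot [329 336   9   7  34] [ 554. -265.] [array([ 553.21, -264.53]), array([ 7.78, 14.53]), np.float64(82.55)] [166. 142.  81.]
```

View pics/b_sc.png

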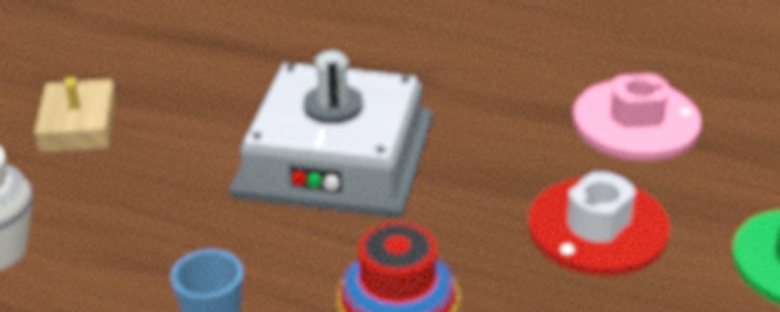

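View pics/b_si.png

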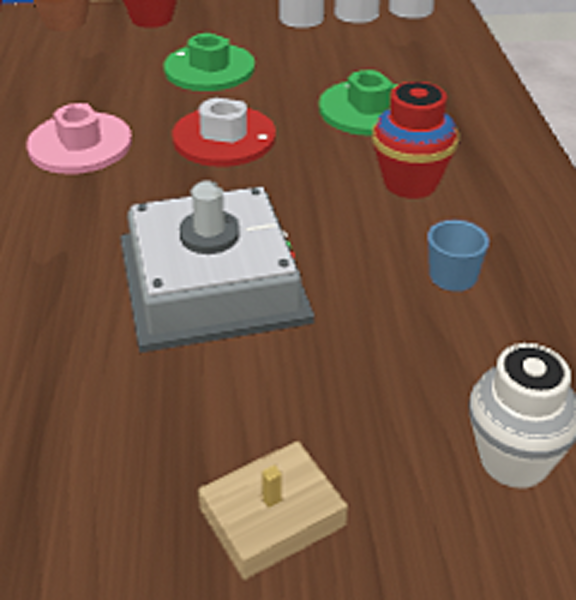

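Close crop confirms the choice: the red disc with a grey boss and a white dot (side crop (223,125), dot (262,137)), with the look-alikes pink and green. I'm moving over the key first for a wrist view.

Emit:
servo_tool --rows '[[[2.7, 2.6, 0], 0.02, 5], [[2.7, 2.6, 0], 0.02, 5], [[2.7, 2.6, 0], 0.02, 5], [[2.7, 2.6, 0], 0.02, 5], [[2.7, 2.6, 0], 0.02, 5]]' --squeeze 30

```text
clock: 0.77
eef_pos: [344.2, -458.0, 242.4]
tcp_rot: [3.141, -0.0, 0.44]
contact_force: [0.5, -0.4, 0.4]
opening: 0.577
```

Emit:
servo_tool --rows '[[[2.7, 2.6, 0], 0.02, 5], [[2.7, 2.6, 0], 0, 5], [[2.7, 2.6, 0], 0, 5], [[2.7, 2.6, 0], 0, 5], [[2.7, 2.6, 0], 0, 5]]'

```text
clock: 1.18
eef_pos: [479.4, -327.8, 242.5]
tcp_rot: [3.141, -0.0, 0.46]
contact_force: [0.1, -0.4, 0.7]
opening: 0.582
```

Emit:
servo_tool --rows '[[[2.5, 2.2, -2], 0, 5], [[2.5, 2.2, -2], 0, 5], [[2.4, 2.2, -2], 0, 5], [[0, 0, 0], 0, 5]]'

```text
clock: 1.52
eef_pos: [554.2, -258.8, 178.5]
tcp_rot: [-3.138, 0.001, 0.463]
contact_force: [-0.9, 0.5, -0.5]
opening: 0.585
```

```bash
python3 - <<'E'
from h import *
f=grab("wrist"); print(f["s"]["eef_pos"],f["s"]["tcp_rot"]); save("c_key",f["frame"])
C=cloud(f)
for z0,t in((54,5),(24,4)):
    m=(abs(C[...,2]-z0)<t)
    n_,l,st,ce=cv2.connectedComponentsWithStats(m.astype(np.uint8))
    for i in range(1,n_):
        if st[i,4]>100:
            q=C[l==i]; print(z0,st[i],np.median(q,0).round(1),[np.round(t,2) for t in cv2.minAreaRect(q[:,:2].astype(np.float32))])
E
```

```text
[ 554.15776081 -258.7976621   178.53622329] [-3.13760961e+00  1.02285466e-03  4.62682516e-01]
54 [   0    6  106  195 2967] [547.9 -49.6  52.9] [array([537.11, -39.12]), array([172.08,  78.44]), np.float64(39.09)]
54 [314 189  11  14 153] [ 552.9 -262.5   53.9] [array([ 552.51, -262.59]), array([11.8 ,  9.21]), np.float64(26.58)]
24 [105  40  23 154 822] [529.1 -56.4  24.1] [array([522.99, -57.31]), array([147.77,   7.63]), np.float64(11.79)]
24 [ 283  143   73   87 5797] [ 556.2 -261.3   23.9] [array([ 552.26, -263.02]), array([90.37, 70.26]), np.float64(27.03)]
```

View pics/c_key.png

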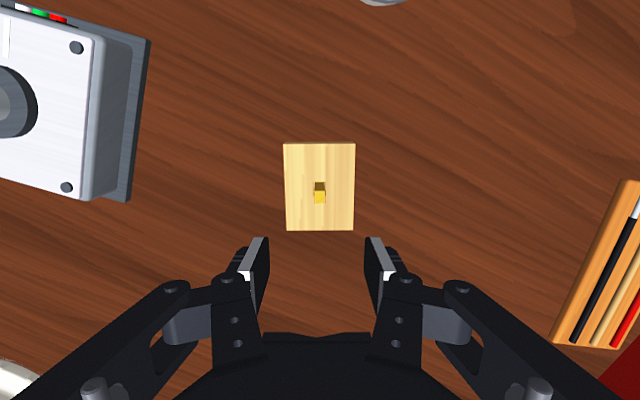

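Wrist view: the key's top is at (319,192), centred in the stand, with jaws left and right of its 10 mm sides. Descending.

Emit:
servo_tool --rows '[[[-0.17, -0.4, -3.5], 0, 4], [[0, 0, -3.5], 0, 3.5], [[0, 0, -2.5], 0, 3.5], [[0, 0, -1.5], 0, 3.5], [[0, 0, 0], 0, 3.5]]'

```text
clock: 1.98
eef_pos: [548.1, -267.2, 69.5]
tcp_rot: [-3.138, 0.003, 0.459]
contact_force: [-0.9, -0.1, -0.6]
opening: 0.408
```

```bash
python3 - <<'E'
from h import *
f=grab("wrist"); print(f["s"]["eef_pos"],f["s"]["tcp_rot"]); save("c_key2",f["frame"],(160,100,480,400),2)
E
```

```text
[ 548.11663311 -267.19709058   69.51495179] [-3.13773225  0.00325658  0.45907472]
```

View pics/c_key2.png

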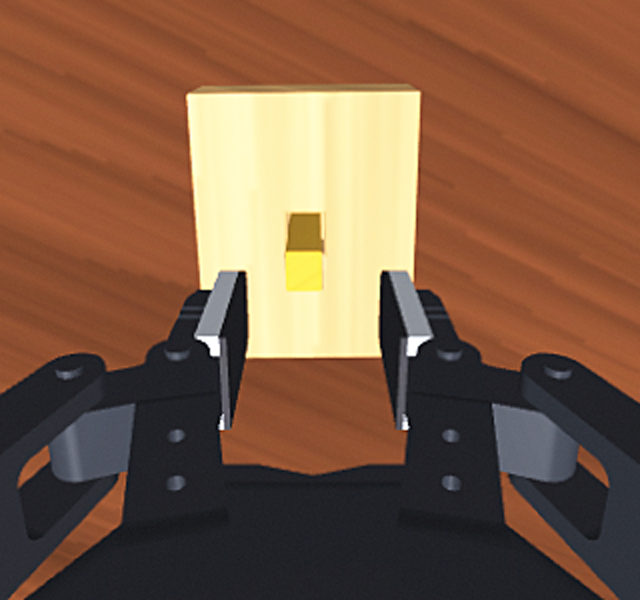

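Emit:
servo_tool --rows '[[[0.45, 0.45, 0], 0.006, 3], [[0, 0, 0], 0, 3], [[0, 0, 0], 0, 3]]'

```text
clock: 2.28
eef_pos: [556.4, -263.2, 74.1]
tcp_rot: [3.139, -0.002, 0.466]
contact_force: [-0.5, 0.6, 0.2]
opening: 0.351
```

```bash
python3 - <<'E'
from h import *
f=grab("wrist"); print(f["s"]["eef_pos"],f["s"]["tcp_rot"]); save("c_key3",f["frame"],(160,100,480,400),2)
C=cloud(f)
m=(abs(C[...,2]-54)<5)&(np.hypot(C[...,0]-552,C[...,1]+262)<15);q=C[m]; print(len(q),[np.round(t,2) for t in cv2.minAreaRect(q[:,:2].astype(np.float32))],np.median(q,0))
m=(abs(C[...,2]-24)<4);q=C[m];print(cv2.minAreaRect(q[:,:2].astype(np.float32)))
E
```

```text
[ 556.38587075 -263.19151168   74.09873289] [ 3.13923242e+00 -1.81245367e-03  4.66178136e-01]
388 [array([ 552.49, -262.87]), array([12.66,  9.85]), np.float64(26.95)] [ 553.37665869 -262.40552896   53.73888941]
((545.5535888671875, -175.53114318847656), (147.84584045410156, 247.643310546875), 10.94672679901123)
```

View pics/c_key3.png

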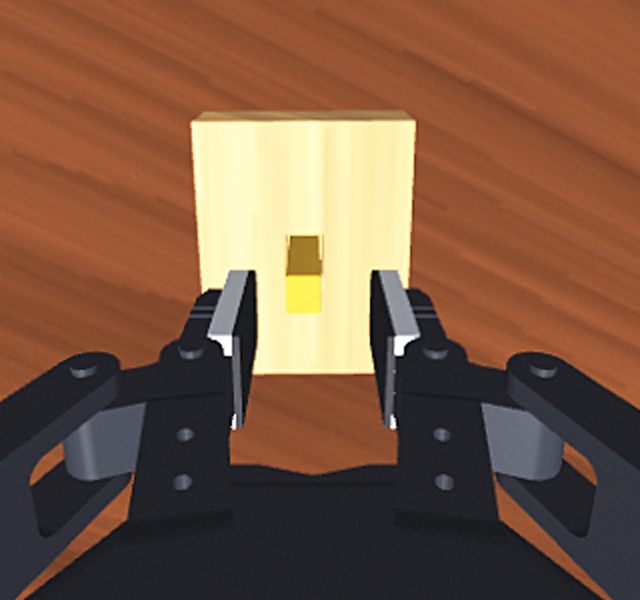

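Emit:
servo_tool --rows '[[[-0.25, 0, 0], 0, 3], [[0, 0, 0], 0, 3], [[0, 0, 0], 0, 3], [[0, 0, 0], 0, 3], [[0, 0, 0], 0, 3]]'

```text
clock: 2.75
eef_pos: [552.6, -262.8, 72.3]
tcp_rot: [3.142, -0.0, 0.466]
contact_force: [0.1, 0.5, 0.3]
opening: 0.352
```

Emit:
servo_tool --rows '[[[0, 0, 0], 0, 3], [[0, 0, 0], 0, 3], [[0, 0, 0], 0, 3]]'

```text
clock: 3.0
eef_pos: [552.6, -262.8, 72.2]
tcp_rot: [-3.142, 0.0, 0.466]
contact_force: [0.6, -0.6, -0.3]
opening: 0.354
```

Emit:
servo_tool --rows '[[[0, 0, -0.7], 0, 3], [[0, 0, -0.7], 0, 3], [[0, 0, -0.7], 0, 3], [[0, 0, 0], 0, 3], [[0, 0, 0], 0, 3]]'

```text
clock: 3.42
eef_pos: [552.1, -262.5, 50.3]
tcp_rot: [-3.14, 0.001, 0.466]
contact_force: [0.9, 0.1, 0.6]
opening: 0.348
```

Emit:
servo_tool --rows '[[[0, 0, 0], 0, 0.5], [[0, 0, 0], 0, 0.5], [[0, 0, 0], 0, 0.5], [[0, 0, 0], 0, 0.5], [[0, 0, 0], 0, 0.5]]' --squeeze 30

```text
clock: 3.83
eef_pos: [552.7, -262.8, 51.5]
tcp_rot: [3.141, -0.0, 0.466]
contact_force: [-0.1, 0.1, -1.0]
opening: 0.103
```

```bash
python3 - <<'E'
from h import *
f=grab("wrist"); print(f["s"]["eef_pos"],f["s"]["tcp_rot"]); save("c_key4",f["frame"],(160,100,480,400),2)
E
```

```text
[ 552.67282918 -262.82654196   51.47270826] [ 3.14136894e+00 -1.80764237e-04  4.65749571e-01]
```

View pics/c_key4.png

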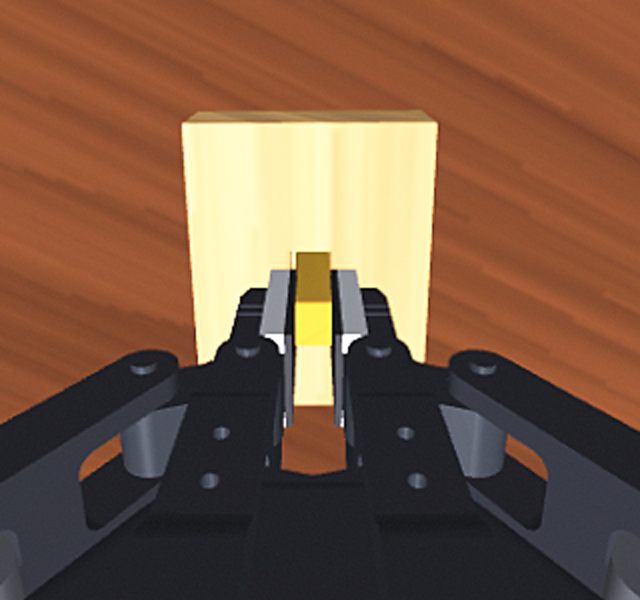

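The key sits between the pads at (313,320). I'll finish closing and lift.

Emit:
servo_tool --rows '[[[0, 0, 0], 0, 0.4], [[0, 0, 0], 0, 0.4], [[0, 0, 0], 0, 0.4], [[0, 0, 0.4], 0, 0.4], [[0, 0, 0.4], 0, 0.4]]' --squeeze 40

```text
clock: 4.3
eef_pos: [552.4, -262.7, 59.3]
tcp_rot: [-3.141, 0.0, 0.466]
contact_force: [0.2, -1.1, 0.9]
opening: 0.101
```

Emit:
servo_tool --rows '[[[0, 0, 1.5], 0, 0.4], [[0, 0, 2.5], 0, 0.4], [[0, 0, 3.5], 0, 0.4], [[0, 0, 3.5], 0, 0.4], [[0, 0, 3.5], 0, 0.4]]'

```text
clock: 4.72
eef_pos: [552.3, -262.6, 206.1]
tcp_rot: [-3.141, 0.0, 0.466]
contact_force: [0.5, 0.0, -0.1]
opening: 0.103
```

Emit:
servo_tool --rows '[[[-1, 3.3, 0], -0.06, 0.4], [[-1, 3.4, 0], -0.06, 0.4], [[-1, 3.4, 0], -0.06, 0.4], [[-1, 3.4, 0], -0.06, 0.4], [[-1, 3.4, 0], -0.06, 0.4]]'

```text
clock: 5.13
eef_pos: [501.9, -92.5, 204.8]
tcp_rot: [3.141, -0.001, 0.162]
contact_force: [0.9, 0.9, -0.9]
opening: 0.103
```

Emit:
servo_tool --rows '[[[-1, 3.4, 0], 0, 0.4], [[-1, 3.4, 0], 0, 0.4], [[-1.1, 3.3, 0], 0, 0.4], [[0, 0, 0], 0, 0.4], [[0, 0, 0], 0, 0.4]]'

```text
clock: 5.55
eef_pos: [471.1, 8.7, 204.8]
tcp_rot: [3.141, -0.001, 0.169]
contact_force: [1.1, -1.1, -1.2]
opening: 0.102
```

Emit:
servo_tool --rows '[[[0, 0, 0], 0, 0.4], [[0, 0, 0], 0, 0.4], [[0, 0, 0], 0, 0.4], [[0, 0, 0], 0, 0.4], [[0, 0, 0], 0, 0.4]]'

```text
clock: 5.97
eef_pos: [471.8, 6.5, 204.2]
tcp_rot: [3.142, 0.0, 0.164]
contact_force: [0.8, -0.2, 0.2]
opening: 0.1
```

```bash
python3 - <<'E'
from h import *
f=grab("wrist"); print(f["s"]["eef_pos"],f["s"]["tcp_rot"]); save("d1",f["frame"])
np.savez("d1.npz",**{k:v for k,v in f.items() if k!="s"})
save("d1z",f["frame"],(220,80,420,230),4)
E
```

```text
[471.79470287   6.52392734 204.24529846] [3.14156676e+00 5.44974937e-05 1.64480076e-01]
```

View pics/d1.png

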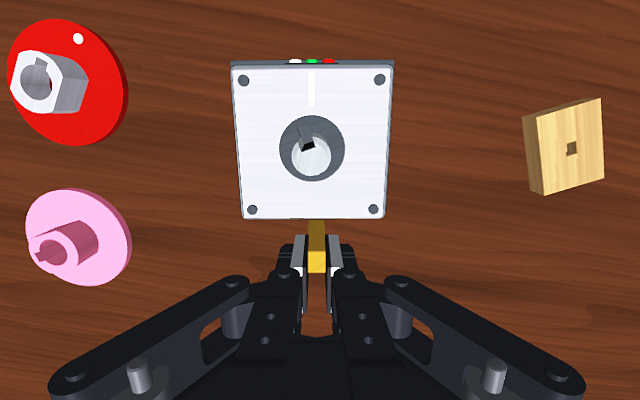

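View pics/d1z.png

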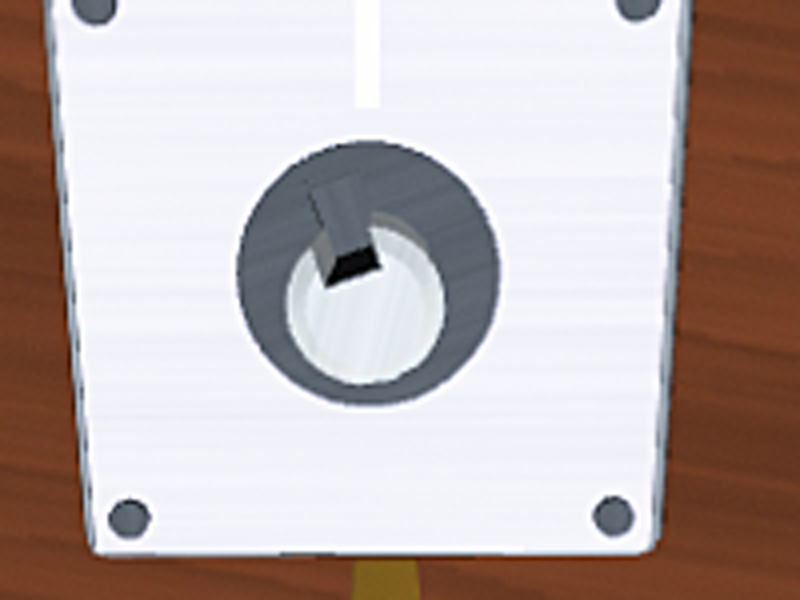

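```bash
cat > slot.py <<'E'
from h import *
from scipy.optimize import least_squares
E
python3 - <<'E'
from h import *
f=dict(np.load("d1.npz")); f["vertical_fov"]=float(f["vertical_fov"]);f["cx"]=float(f["cx"]);f["cy"]=float(f["cy"])
P=rayz(f,[(301.5,151.8),(315,146.8)],118.); print(P)
e=P[1]-P[0]; print(np.hypot(*e[:2])); t=np.arctan2(e[1],e[0])+np.pi/2; print("slot yaw",t, "axis",P.mean(0)[:2]-6*np.array([np.cos(t),np.sin(t)]))
# pocket outer corners on shoulder (z=70)
Q=rayz(f,[(220+305/4,80+182/4),(220+360/4,80+172/4)],70.); print(Q, np.hypot(*(Q[1]-Q[0])[:2]))
g=f["frame"].astype(int)
# shoulder circle: dark vs white edge
C=cloud(f)
m=(abs(C[...,2]-70)<3)&(np.hypot(C[...,0]-511,C[...,1]-15)<45); q=C[m][:,:2]; print("shoulder",len(q),cv2.minEnclosingCircle(q.astype(np.float32)))
m=(abs(C[...,2]-118)<2)&(np.hypot(C[...,0]-511,C[...,1]-15)<45); q=C[m][:,:2]; print("top",len(q),cv2.minEnclosingCircle(q.astype(np.float32)))
m=(abs(C[...,2]-60)<2.5)&(np.hypot(C[...,0]-511,C[...,1]-15)<150); q=C[m][:,:2]; print("housing",len(q),cv2.minAreaRect(q.astype(np.float32)))
# dark mask contour ellipse of shoulder
gr=cv2.cvtColor(f["frame"],cv2.COLOR_RGB2GRAY)
c=np.array([511.5,15.5]);b=None
th=np.linspace(0,2*np.pi,120,endpoint=False)
for it in range(4):
    pts=[]
    for a in th:
        rr=np.arange(25,36,.1); X=np.c_[c[0]+rr*np.cos(a),c[1]+rr*np.sin(a),np.full(len(rr),70.)]
        uv=proj(f,X).astype(np.float32); v=cv2.remap(gr,uv[:,0].copy(),uv[:,1].copy(),cv2.INTER_LINEAR).ravel().astype(float)
        d=np.diff(v); 
        if v[-1]-v[0]>60:
            k=np.argmin(abs(v-(v.max()+v.min())/2)); pts.append(X[k,:2])
    pts=np.array(pts); A=np.c_[2*pts,np.ones(len(pts))]; s=np.linalg.lstsq(A,(pts**2).sum(1),rcond=None)[0]; c=s[:2]; print(c,np.sqrt(s[2]+c@c),len(pts))
# key in hand
hsv=cv2.cvtColor(f["frame"],cv2.COLOR_RGB2HSV)
m=(hsv[...,0]>18)&(hsv[...,0]<32)&(hsv[...,1]>150); m[:215]=0;m[:,:295]=0;m[:,340:]=0
T=np.linalg.inv(pose(r.sense()))
q=C[m]@T[:3,:3].T+T[:3,3]; print(len(q)); qq=q[q[:,2]<1]; print(np.percentile(q,[1,50,99],axis=0).round(1)); print("top",np.percentile(qq,[2,50,98],axis=0).round(1))
E
```

```text
[[511.89761695  23.51419249 118.        ]
 [517.18663668  14.23174995 118.        ]]
10.683513900769219
slot yaw 0.5179081248262678 axis [509.32898666  15.90258912]
[[527.55423206  33.00077725  70.        ]
 [531.67977817  21.33807136  70.        ]] 12.370886759208762
shoulder 2039 ((509.15826416015625, 15.989540100097656), 30.110342025756836)
top 795 ((509.49591064453125, 16.636804580688477), 14.338579177856445)
housing 18345 ((509.1186828613281, 16.187332153320312), (139.82568359375, 140.7408447265625), 9.839505195617676)
[509.38181131  16.26016522] 29.786162878434798 102
[509.37713793  16.26257627] 29.779356653928946 120
[509.37833692  16.266694  ] 29.782672537942776 120
[509.37430397  16.26075992] 29.78351613084636 120
916
[[-5.7 -3.7 -3.7]
 [ 5.5  0.9  1.5]
 [ 6.4  5.3 40.3]]
top [[-5.7 -3.1 -3.8]
 [ 1.   0.9 -2.4]
 [ 6.1  5.3  0.4]]
```

Emit:
servo_tool --rows '[[[1, 0.15, -1.2], 0.11, 0.4], [[1, 0.15, -1.2], 0.11, 0.4], [[0.74, 0.13, -1.2], 0.105, 0.4], [[0, 0, 0], 0, 0.4], [[0, 0, 0], 0, 0.4]]'

```text
clock: 6.43
eef_pos: [498.5, 11.3, 167.8]
tcp_rot: [-3.141, 0.002, 0.487]
contact_force: [-0.3, 0.5, 0.2]
opening: 0.099
```

Emit:
servo_tool --rows '[[[0, 0, 0], 0, 0.4], [[0, 0, 0], 0, 0.4], [[0, 0, 0], 0, 0.4], [[0, 0, 0], 0, 0.4], [[0, 0, 0], 0, 0.4]]'

```text
clock: 6.85
eef_pos: [499.1, 11.5, 168.7]
tcp_rot: [3.141, -0.001, 0.49]
contact_force: [-0.1, -0.2, -0.6]
opening: 0.098
```

```bash
python3 - <<'E'
from h import *
f=grab("wrist"); print(f["s"]["eef_pos"],f["s"]["tcp_rot"])
np.savez("d2.npz",**{k:v for k,v in f.items() if k!="s"})
save("d2z",f["frame"],(240,110,400,230),5)
f=grab("scene"); save("d2s",f["frame"],(230,150,350,240),6)
E
```

```text
[499.05147065  11.50776226 168.7276595 ] [ 3.14127143e+00 -6.35712074e-04  4.90138791e-01]
```

View pics/d2z.png

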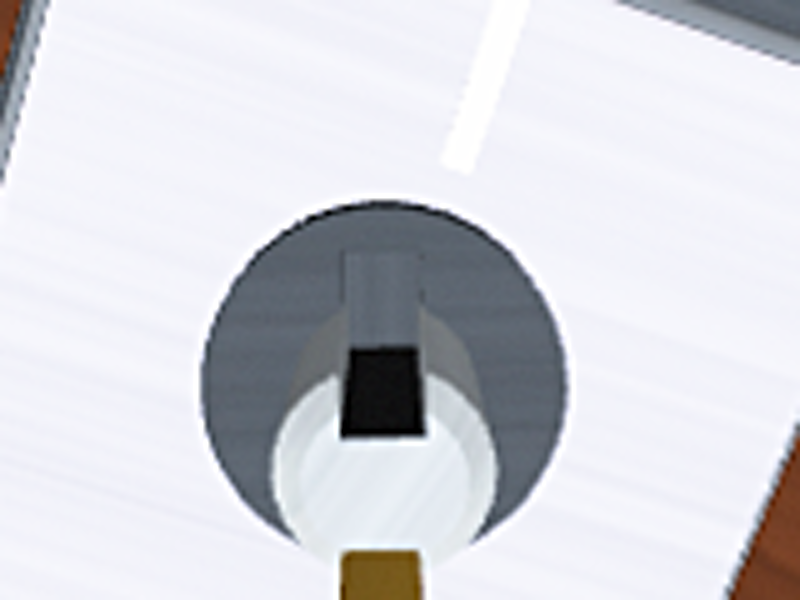

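View pics/d2s.png

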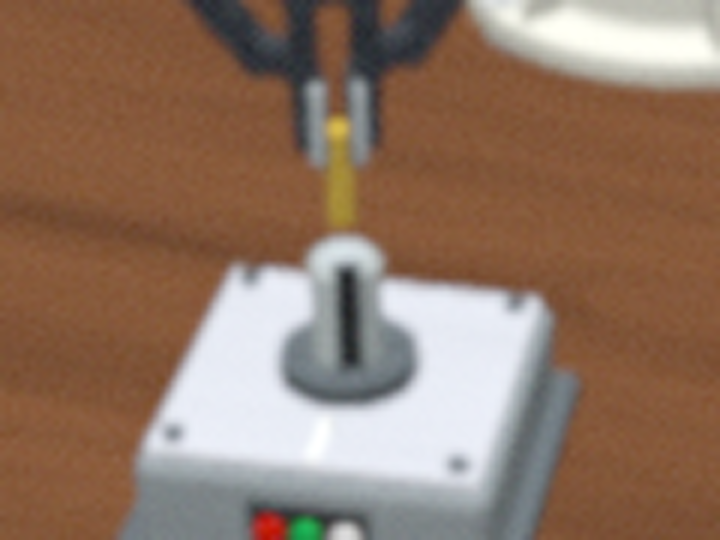

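```bash
python3 - <<'E'
from h import *
f=dict(np.load("d2.npz"))
for k in("vertical_fov","cx","cy"): f[k]=float(f[k])
T=f["W"]@np.linalg.inv(f["hand_eye"]); Ti=np.linalg.inv(T)
for uv,z in(((240+383/5,110+436.5/5),118),((240+341/5,110+438/5),118),((240+425/5,110+435/5),118),((240+382/5,110+550/5),127.4),((240+382/5,110+250/5),70)):
    P=rayz(f,[uv],z)[0]; print(P.round(2),(Ti[:3,:3]@P+Ti[:3,3]).round(2))
E
```

```text
[514.76  18.9  118.  ] [17.31  0.86 50.74]
[512.01  23.61 118.  ] [17.1  -4.6  50.74]
[517.51  14.19 118.  ] [17.52  6.31 50.74]
[503.98  13.28 127.4 ] [ 5.16  0.74 41.33]
[529.49  26.91  70.  ] [34.04  0.71 98.75]
```

Wrist view: the slot mouth (crop mid column 383) and key (mid column 382) are in line. The scene view agrees. Advancing 25.6 mm along the slot's radius.

Emit:
servo_tool --rows '[[[0.8, 0.4, 0], 0.01, 0.4], [[0.8, 0.4, 0], 0, 0.4], [[0.66, 0.4, 0], 0, 0.4], [[0, 0, 0], 0, 0.4], [[0, 0, 0], 0, 0.4]]'

```text
clock: 7.37
eef_pos: [522.1, 23.9, 168.1]
tcp_rot: [-3.142, 0.0, 0.501]
contact_force: [-0.5, 0.0, -0.4]
opening: 0.099
```

Emit:
servo_tool --rows '[[[0, 0, 0], 0, 0.4], [[0, 0, 0], 0, 0.4], [[0, 0, 0], 0, 0.4], [[0, 0, 0], 0, 0.4], [[0, 0, -0.3], 0, 0.4]]'

```text
clock: 7.78
eef_pos: [521.9, 23.5, 165.7]
tcp_rot: [3.141, -0.001, 0.501]
contact_force: [-0.2, 0.2, -0.3]
opening: 0.099
```

```bash
python3 - <<'E'
from h import *
f=grab("wrist"); print(f["s"]["eef_pos"],f["s"]["tcp_rot"])
save("d3z",f["frame"],(240,110,400,230),5)
f=grab("scene"); save("d3s",f["frame"],(230,150,350,240),6)
E
```

```text
[521.85475627  23.45341161 165.69800888] [ 3.14116526e+00 -8.62520447e-04  5.00645393e-01]
```

View pics/d3z.png

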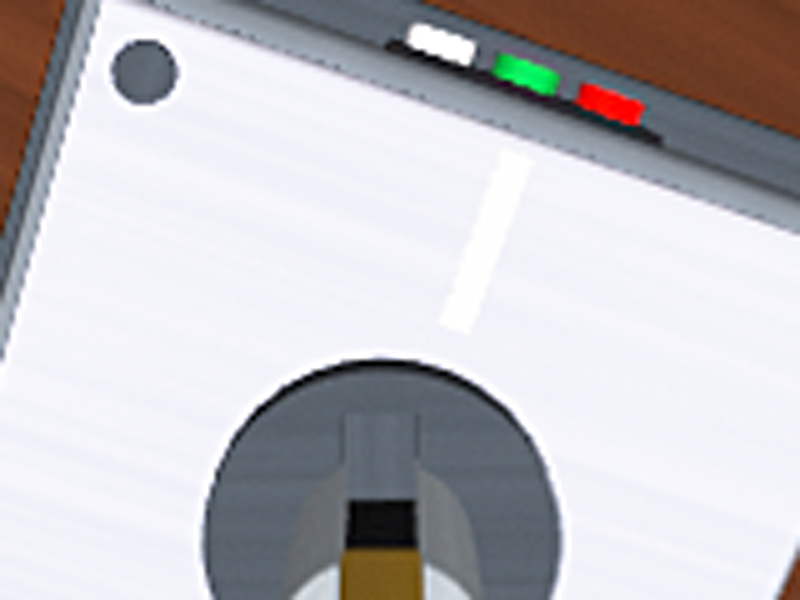

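View pics/d3s.png

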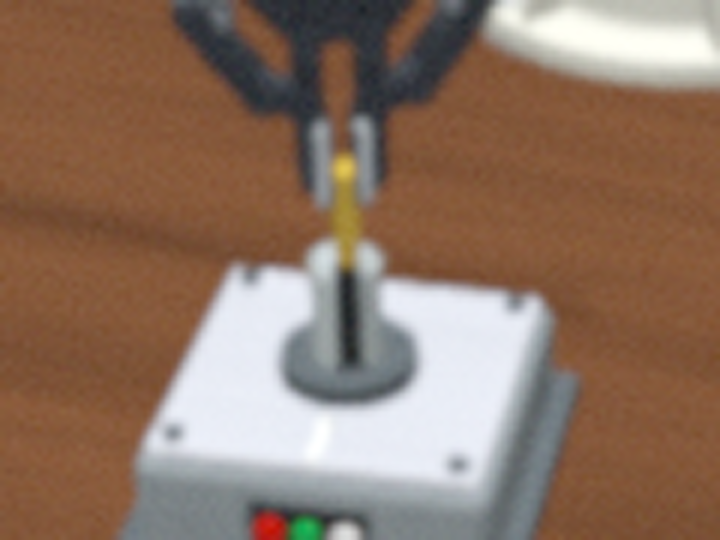

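Key mid column 381 and slot mid column 381 coincide. Lowering in small steps and watching the force.

Emit:
servo_tool --rows '[[[0, 0, -0.25], 0, 0.4], [[0, 0, -0.25], 0, 0.4], [[0, 0, -0.25], 0, 0.4], [[0, 0, -0.25], 0, 0.4], [[0, 0, 0], 0, 0.4]]'

```text
clock: 8.3
eef_pos: [521.3, 23.5, 154.6]
tcp_rot: [-3.141, 0.001, 0.501]
contact_force: [0.3, 0.0, -0.7]
opening: 0.104
```

Emit:
servo_tool --rows '[[[0, 0, -0.25], 0, 0.4], [[0, 0, -0.25], 0, 0.4], [[0, 0, -0.25], 0, 0.4], [[0, 0, -0.25], 0, 0.4], [[0, 0, 0], 0, 0.4]]'

```text
clock: 8.72
eef_pos: [521.3, 23.5, 144.7]
tcp_rot: [-3.141, 0.001, 0.501]
contact_force: [-0.0, 0.2, -0.9]
opening: 0.099
```

Emit:
servo_tool --rows '[[[0, 0, -0.3], 0, 0.4], [[0, 0, -0.3], 0, 0.4], [[0, 0, -0.3], 0, 0.4], [[0, 0, -0.2], 0, 0.4], [[0, 0, -0.2], 0, 0.4]]'

```text
clock: 9.13
eef_pos: [521.5, 23.5, 132.0]
tcp_rot: [-3.141, 0.0, 0.501]
contact_force: [0.3, 0.2, -0.1]
opening: 0.1
```

Emit:
servo_tool --rows '[[[0, 0, 0], 0, 0.4], [[0, 0, 0], 0, 0.4], [[0, 0, 0], 0, 0.4]]'

```text
clock: 9.38
eef_pos: [521.7, 23.5, 132.3]
tcp_rot: [3.142, -0.0, 0.501]
contact_force: [-0.5, -0.4, 0.6]
opening: 0.104
```

```bash
python3 - <<'E'
from h import *
f=grab("wrist"); print(f["s"]["eef_pos"],f["s"]["tcp_rot"])
save("d4z",f["frame"],(240,130,400,290),3.7)
f=grab("scene"); save("d4s",f["frame"],(230,150,350,240),5)
f=grab("side"); save("d4e",f["frame"],(250,160,360,260),5)
E
python3 -c "
import cv2,numpy as np
a=cv2.imread('pics/d4s.png');b=cv2.imread('pics/d4e.png');h=450
cv2.imwrite('pics/d4se.png',cv2.resize(np.hstack([a,cv2.resize(b,(495,450))]),None,fx=.7,fy=.7))"
```

```text
[521.68634556  23.53324924 132.33858492] [ 3.14155913e+00 -1.24747123e-04  5.00748709e-01]
```

View pics/d4z.png

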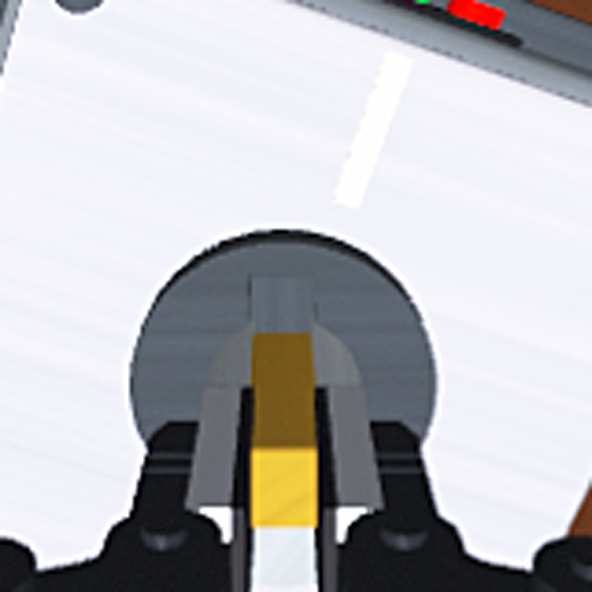

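View pics/d4se.png

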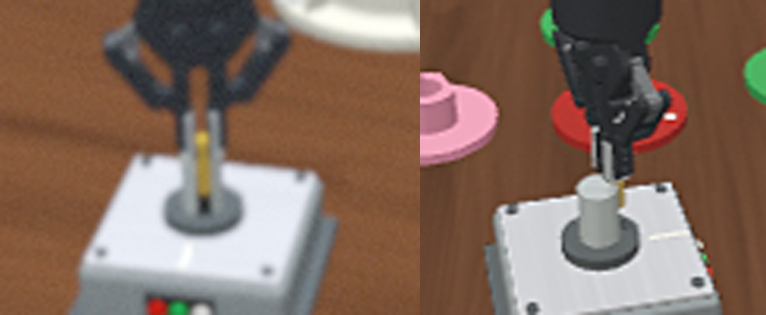

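The key is inside the slot: in the wrist crop the slot walls bracket it at columns 250–315. One millimetre lower, then release.

Emit:
servo_tool --rows '[[[0, 0, -0.15], 0, 0.4], [[0, 0, 0], 0, 0.4], [[0, 0, 0], 0, 0.4], [[0, 0, 0], 0, 3], [[0, 0, 0], 0, 3]]'

```text
clock: 9.95
eef_pos: [521.7, 23.5, 130.8]
tcp_rot: [3.142, -0.0, 0.501]
contact_force: [0.5, 0.2, 0.1]
opening: 0.349
```

Emit:
servo_tool --rows '[[[0, 0, 0], 0, 3], [[0, 0, 0], 0, 3], [[0, 0, 0], 0, 3]]'

```text
clock: 10.2
eef_pos: [521.6, 23.5, 130.8]
tcp_rot: [3.142, -0.0, 0.501]
contact_force: [0.6, -0.3, 1.0]
opening: 0.352
```

```bash
python3 - <<'E'
from h import *
f=grab("wrist"); print(f["s"]["eef_pos"],f["s"]["contact_force"])
save("d5z",f["frame"],(240,130,400,290),3.7)
C=cloud(f);hsv=cv2.cvtColor(f["frame"],cv2.COLOR_RGB2HSV)
m=(hsv[...,0]>18)&(hsv[...,0]<32)&(hsv[...,1]>150)&(np.hypot(C[...,0]-521,C[...,1]-23)<25)
print(m.sum(),np.percentile(C[m],[2,50,98],axis=0).round(1))
f=grab("scene"); save("d5s",f["frame"],(230,150,350,240),5)
E
```

```text
[521.6352021   23.53357076 130.81776642] [ 0.55027399 -0.25722997  1.03721425]
669 [[516.2  17.4  67.4]
 [525.6  23.9 106.1]
 [529.1  28.9 108.9]]
```

View pics/d5z.png

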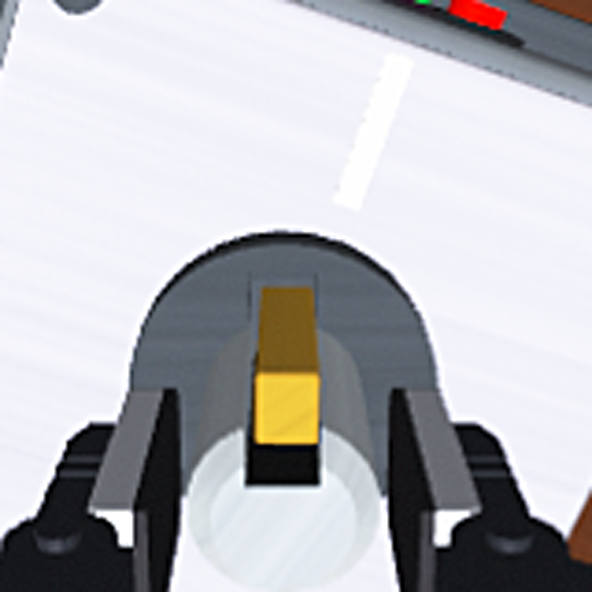

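View pics/d5s.png

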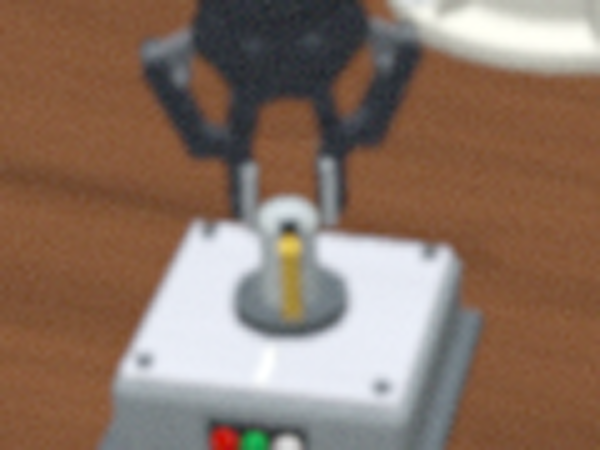

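The key dropped home: its top is at z ≈ 108 mm (expected 108) and the visible bottom is below 70 mm, inside the pocket. Now lifting clear and going to the red wheel head.

Emit:
servo_tool --rows '[[[0, 0, 1.5], 0, 4], [[0, 0, 2.5], 0, 4], [[0, 0, 2.5], 0, 7], [[-0.4, 3.3, 0], -0.11, 7.5], [[-0.4, 3.6, 0], -0.11, 7.5]]'

```text
clock: 10.72
eef_pos: [514.9, 92.2, 197.6]
tcp_rot: [3.141, -0.004, 0.273]
contact_force: [-0.9, 0.2, 0.3]
opening: 0.871
```

Emit:
servo_tool --rows '[[[-0.4, 3.6, 0], -0.11, 7.5], [[-0.4, 3.6, 0], -0.11, 7.5], [[-0.4, 3.6, 0], -0.11, 7.5], [[-0.4, 3.6, 0], -0.1, 7.5], [[-0.4, 3.6, 0], -0.1, 7.5]]'

```text
clock: 11.13
eef_pos: [493.1, 274.3, 195.9]
tcp_rot: [-3.141, -0.0, -0.254]
contact_force: [0.6, -0.6, -0.3]
opening: 0.877
```

Emit:
servo_tool --rows '[[[-0.05, 3.2, 0], -0.1, 7.5], [[0, 0, 0], 0, 7.5], [[0, 0, 0], 0, 7.5], [[0, 0, 0], 0, 7.5], [[0, 0, 0], 0, 7.5]]'

```text
clock: 11.55
eef_pos: [493.0, 303.4, 195.6]
tcp_rot: [3.141, 0.0, -0.349]
contact_force: [0.4, 0.1, 0.1]
opening: 0.879
```

Emit:
servo_tool --rows '[[[0, 0, 0], 0, 7.5], [[0, 0, 0], 0, 7.5], [[0, 0, 0], 0, 7.5]]'

```text
clock: 11.8
eef_pos: [493.4, 303.8, 195.9]
tcp_rot: [-3.142, -0.0, -0.35]
contact_force: [-0.0, -0.3, 0.7]
opening: 0.88
```

```bash
python3 - <<'E'
from h import *
f=grab("wrist"); print(f["s"]["eef_pos"],f["s"]["tcp_rot"],f["s"]["qpos"].round(2))
np.savez("e1.npz",**{k:v for k,v in f.items() if k!="s"})
save("e1",f["frame"])
C=cloud(f)
for z0,t in((44,3),(10,3)):
    m=(abs(C[...,2]-z0)<t)&(np.hypot(C[...,0]-531,C[...,1]-291)<75); q=C[m][:,:2].astype(np.float32)
    print(z0,m.sum(),cv2.minAreaRect(q),cv2.minEnclosingCircle(q))
hsv=cv2.cvtColor(f["frame"],cv2.COLOR_RGB2HSV)
m=(hsv[...,1]<60)&(hsv[...,2]>180)&(abs(C[...,2]-10)<3)&(np.hypot(C[...,0]-531,C[...,1]-291)<70); print("dot",m.sum(),np.median(C[m],0))
E
```

```text
[493.35278654 303.75661852 195.89252195] [-3.14153220e+00 -9.38148896e-05 -3.50073085e-01] [ 0.55  0.33  1.78 -0.    1.03  2.47]
44 1541 ((527.42041015625, 290.6160583496094), (46.13895797729492, 56.98426055908203), 70.25506591796875) ((527.431640625, 290.5264892578125), 29.120325088500977)
10 9088 ((527.4591674804688, 290.2530822753906), (129.99380493164062, 129.91421508789062), 23.073759078979492) ((527.6121826171875, 290.5653991699219), 65.50965881347656)
dot 89 [576.25537671 273.68304628  10.33717564]
```

View pics/e1.png

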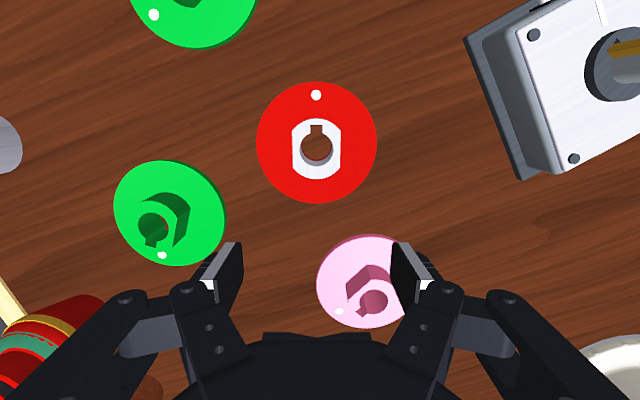

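The wrist view shows the red wheel at (316,145) with its keyway and white dot (316,95) pointing along tool +x. It's well aligned.

Emit:
servo_tool --rows '[[[1.2, -0.4, -2], 0.005, 7.5], [[1.2, -0.4, -3.5], 0, 7.5], [[1.03, -0.45, -3.5], 0, 7.5], [[0, 0, -2.5], 0, 7.5], [[0, 0, -1.1], 0, 7.5]]'

```text
clock: 12.27
eef_pos: [526.0, 290.4, 66.3]
tcp_rot: [3.138, 0.003, -0.345]
contact_force: [-0.8, -0.1, 0.1]
opening: 0.878
```

Emit:
servo_tool --rows '[[[0, 0, 0], 0, 7.5], [[0, 0, 0], 0, 7.5], [[0, 0, 0], 0, 7.5], [[0, 0, 0], 0, 7.5], [[0, 0, 0], 0, 7.5]]'

```text
clock: 12.68
eef_pos: [528.2, 292.7, 71.5]
tcp_rot: [-3.14, -0.002, -0.344]
contact_force: [0.7, 0.8, 0.2]
opening: 0.88
```

```bash
python3 - <<'E'
from h import *
f=grab("wrist"); print(f["s"]["eef_pos"],f["s"]["tcp_rot"],f["s"]["qpos"].round(2))
save("e2",f["frame"])
E
```

```text
[528.20486397 292.70818365  71.51830618] [-3.13950529e+00 -1.82305692e-03 -3.43912958e-01] [0.5  0.52 1.81 0.   0.81 2.42]
```

View pics/e2.png

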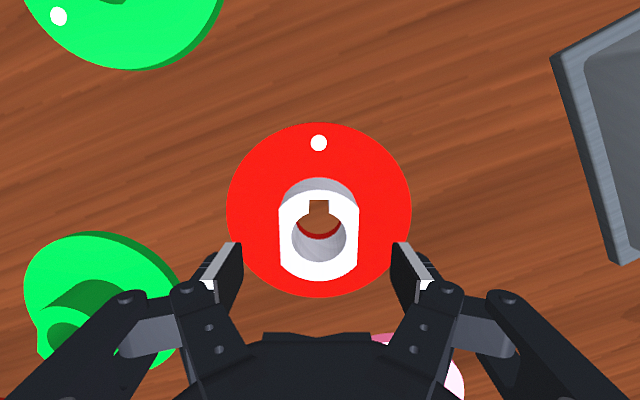

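Emit:
servo_tool --rows '[[[0, 0, -1], 0, 7.5], [[0, 0, -1], 0, 7.5], [[0, 0, -1], 0, 7.5], [[0, 0, -0.7], 0, 7.5], [[0, 0, -0.4], 0, 7.5]]'

```text
clock: 13.15
eef_pos: [526.5, 291.5, 26.8]
tcp_rot: [3.14, 0.002, -0.344]
contact_force: [-0.3, -0.6, 0.3]
opening: 0.876
```

Emit:
servo_tool --rows '[[[0, 0, 0], 0, 7.5], [[0, 0, 0], 0, 7.5], [[0, 0, 0], 0, 7.5], [[0, 0, 0], 0, 5.2], [[0, 0, 0], 0, 5.2]]'

```text
clock: 13.57
eef_pos: [527.7, 292.2, 29.2]
tcp_rot: [-3.141, -0.0, -0.344]
contact_force: [0.8, -0.1, -0.0]
opening: 0.62
```

Emit:
servo_tool --rows '[[[0, 0, 0], 0, 4.8], [[0, 0, 0], 0, 4.4], [[0, 0, 0], 0, 4], [[0, 0, 0], 0, 4], [[0, 0, 0], 0, 4]]' --squeeze 60

```text
clock: 13.98
eef_pos: [527.6, 292.1, 29.4]
tcp_rot: [-3.141, -0.0, -0.344]
contact_force: [-1.3, -0.9, 6.2]
opening: 0.526
```

```bash
python3 - <<'E'
from h import *
f=grab("wrist"); print(f["s"]["eef_pos"],f["s"]["tcp_rot"],f["s"]["qpos"].round(2))
save("e3",f["frame"])
E
```

```text
[527.61614256 292.13563729  29.38483178] [-3.14117801e+00 -4.04094476e-04 -3.44174428e-01] [ 0.5   0.59  1.82 -0.    0.73  2.42]
```

View pics/e3.png

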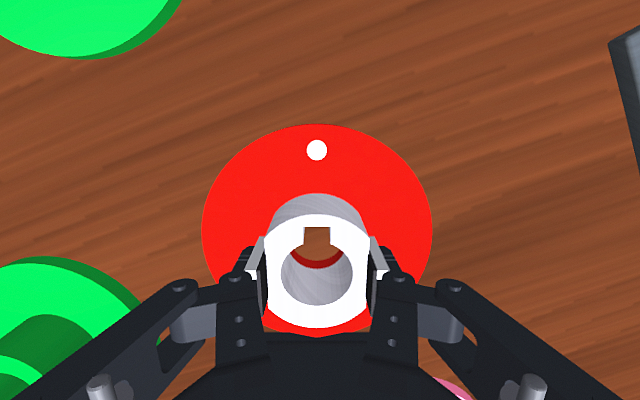

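Gripped on both flats, with the boss centred at (316,270). Lifting.

Emit:
servo_tool --rows '[[[0, 0, 0], 0, 4], [[0, 0, 0.3], 0, 4], [[0, 0, 0.5], 0, 4], [[0, 0, 0.5], 0, 4], [[0, 0, 0], 0, 4]]'

```text
clock: 14.45
eef_pos: [527.7, 292.2, 42.6]
tcp_rot: [-3.141, -0.001, -0.344]
contact_force: [0.4, 0.9, -4.9]
opening: 0.521
```

Emit:
servo_tool --rows '[[[0, 0, 2], 0, 4], [[0, 0, 3], 0, 4], [[0, 0, 3], 0, 4], [[0, 0, 3], 0, 4], [[0, 0, 2], 0, 4]]'

```text
clock: 14.87
eef_pos: [528.0, 292.4, 174.6]
tcp_rot: [-3.14, -0.002, -0.344]
contact_force: [0.5, 0.4, -5.2]
opening: 0.522
```

Emit:
servo_tool --rows '[[[0, -2, 0], 0.06, 4], [[-0.2, -3, 0], 0.1, 4], [[-0.2, -3.2, 0], 0.1, 4], [[-0.3, -3.2, 0], 0.1, 4], [[-0.3, -3.2, 0], 0.1, 4]]'

```text
clock: 15.28
eef_pos: [516.8, 144.7, 171.7]
tcp_rot: [3.142, 0.0, 0.121]
contact_force: [1.8, 0.4, -5.0]
opening: 0.527
```

Emit:
servo_tool --rows '[[[-0.3, -3.2, 0], 0.1, 4], [[-0.2, -3, 0], 0.1, 4], [[-0.2, -2.7, 0], 0.1, 4], [[-0.2, -2, 0], 0.09, 4], [[0, -1, 0], 0, 4]]'

```text
clock: 15.7
eef_pos: [507.5, 24.8, 171.7]
tcp_rot: [3.141, 0.001, 0.509]
contact_force: [0.5, 0.9, -6.0]
opening: 0.525
```

Emit:
servo_tool --rows '[[[0, -1, 0], 0, 4], [[0, 0, 0], 0, 4], [[0, 0, 0], 0, 4], [[0, 0, 0], 0, 4], [[0, 0, 0], 0, 4]]'

```text
clock: 16.12
eef_pos: [508.5, 17.9, 171.7]
tcp_rot: [-3.141, -0.0, 0.506]
contact_force: [0.2, 0.1, -5.5]
opening: 0.528
```

Emit:
servo_tool --rows '[[[0, 0, 0], 0, 4], [[0, 0, 0], 0, 4], [[0, 0, 0], 0, 4], [[0, 0, 0], 0, 4], [[0, 0, 0], 0, 4]]'

```text
clock: 16.53
eef_pos: [508.4, 17.1, 171.8]
tcp_rot: [3.142, -0.0, 0.506]
contact_force: [-0.3, -0.3, -5.2]
opening: 0.528
```

```bash
python3 - <<'E'
from h import *
f=grab("wrist"); s=f["s"];print(s["eef_pos"],s["tcp_rot"],s["contact_force"])
np.savez("g1.npz",**{k:v for k,v in f.items() if k!="s"})
save("g1",f["frame"]); save("g1z",f["frame"],(250,170,390,320),4)
C=cloud(f);T=np.linalg.inv(pose(s)); Q=C@T[:3,:3].T+T[:3,3]
m=(abs(Q[...,0])<40)&(abs(Q[...,1])<35)&(abs(Q[...,2]+15)<4)
q=Q[m]; print(m.sum(),np.median(q,0),cv2.minAreaRect(q[:,:2].astype(np.float32)))
hsv=cv2.cvtColor(f["frame"],cv2.COLOR_RGB2HSV)
m=(hsv[...,1]>150)&((hsv[...,0]<6)|(hsv[...,0]>174))&(np.hypot(Q[...,0],Q[...,1])<75)&(Q[...,2]>10)&(Q[...,2]<40); q=Q[m]; print("disc z",np.median(q[:,2])); 
qq=q[abs(q[:,2]-np.median(q[:,2]))<3]
hull=cv2.convexHull(qq[:,:2].astype(np.float32)); print(cv2.minEnclosingCircle(hull))
m=(hsv[...,1]<60)&(hsv[...,2]>190)&(abs(Q[...,2]-np.median(q[:,2]))<4)&(abs(np.hypot(Q[...,0],Q[...,1])-52)<12); print("dot",m.sum(),np.median(Q[m],0))
for n,b in(("scene",(230,130,350,230)),("side",(250,150,370,250))):
    f=grab(n); save("g1"+n,f["frame"],b,5)
E
python3 -c "
import cv2,numpy as np
a=cv2.imread('pics/g1scene.png');b=cv2.imread('pics/g1side.png')
cv2.imwrite('pics/g1ss.png',cv2.resize(np.hstack([a,b]),None,fx=.66,fy=.66))"
```

```text
[508.43488468  17.13978903 171.77478945] [ 3.14156786e+00 -7.36324077e-06  5.05906620e-01] [-0.25035426 -0.28019987 -5.18419243]
7133 [  4.13121316   0.57231407 -14.40533245] ((-0.024623751640319824, 0.9483070373535156), (58.65684127807617, 58.67522430419922), 46.5259895324707)
disc z 19.560629721202773
((-0.24577558040618896, 0.7673423290252686), 65.466064453125)
dot 321 [51.82066549  0.96852938 19.01838277]
```

View pics/g1z.png

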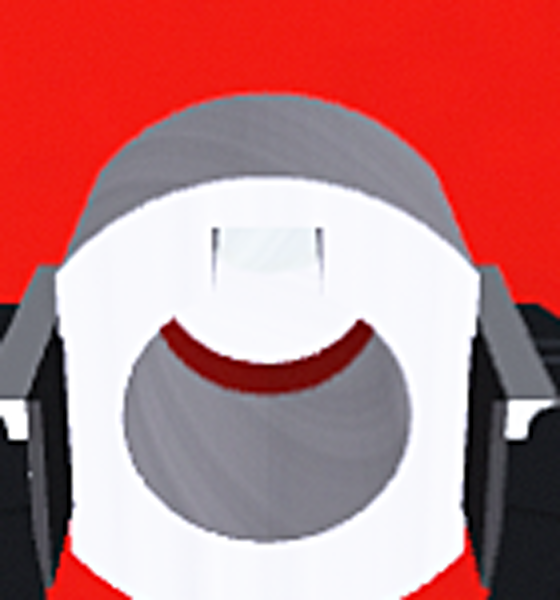

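View pics/g1ss.png

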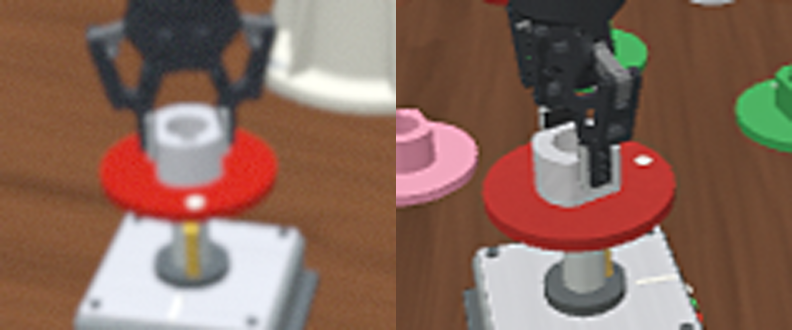

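Scene and side views show the wheel level above the spindle with its dot over the key side. A small correction (+1.0, −0.4 mm), then down slowly.

Emit:
servo_tool --rows '[[[0.1, -0.04, -0.5], 0, 4], [[0, 0, -0.6], 0, 4], [[0, 0, -0.6], 0, 4], [[0, 0, -0.3], 0, 4], [[0, 0, 0], 0, 4]]'

```text
clock: 17.1
eef_pos: [508.6, 16.6, 150.6]
tcp_rot: [-3.141, 0.002, 0.506]
contact_force: [-0.8, 0.2, -4.5]
opening: 0.522
```

Emit:
servo_tool --rows '[[[0, 0, 0], 0, 4], [[0, 0, 0], 0, 4], [[0, 0, -0.1], 0, 4], [[0, 0, -0.1], 0, 4], [[0, 0, 0], 0, 4]]'

```text
clock: 17.52
eef_pos: [509.4, 16.6, 149.8]
tcp_rot: [3.142, -0.0, 0.506]
contact_force: [0.6, -0.6, -5.6]
opening: 0.53
```

```bash
python3 - <<'E'
from h import *
f=grab("wrist"); s=f["s"];print(s["eef_pos"],s["tcp_rot"],s["contact_force"])
save("g2z",f["frame"],(250,170,390,320),4)
for n,b in(("scene",(230,130,350,230)),("side",(250,150,370,250))):
    f=grab(n); save("g2"+n,f["frame"],b,5)
E
```

```text
[509.41248293  16.63638851 149.76650422] [ 3.14155206e+00 -9.34930594e-05  5.05827972e-01] [ 0.55416572 -0.59787376 -5.63009606]
```

View pics/g2z.png

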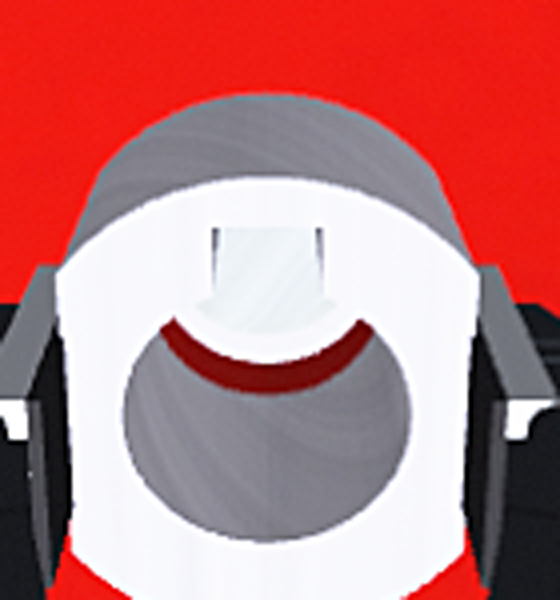

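The spindle's top shows through the bore, centred at column 268 against the bore's 267. Feeling down.

Emit:
servo_tool --rows '[[[0, 0, -0.1], 0, 4], [[0, 0, -0.1], 0, 4], [[0, 0, -0.1], 0, 4], [[0, 0, -0.1], 0, 4], [[0, 0, 0], 0, 4]]'

```text
clock: 18.08
eef_pos: [509.3, 16.6, 145.5]
tcp_rot: [-3.141, 0.0, 0.506]
contact_force: [0.3, -0.3, -5.1]
opening: 0.523
```

Emit:
servo_tool --rows '[[[0, 0, -0.1], 0, 4], [[0, 0, -0.1], 0, 4], [[0, 0, -0.1], 0, 4], [[0, 0, 0], 0, 4]]'

```text
clock: 18.42
eef_pos: [509.3, 16.6, 142.5]
tcp_rot: [-3.141, 0.0, 0.506]
contact_force: [0.4, 0.1, -4.9]
opening: 0.525
```

```bash
python3 - <<'E'
from h import *
f=grab("wrist"); s=f["s"];print(s["eef_pos"],s["tcp_rot"],s["contact_force"],s["wrist_torque"])
save("g3z",f["frame"],(250,170,390,320),4)
E
```

```text
[509.26894934  16.637582   142.54021508] [-3.14141207e+00  2.97405644e-04  5.05797611e-01] [ 0.35089663  0.0602454  -4.86150482] [0.02952434 0.05402155 0.05555761]
```

View pics/g3z.png

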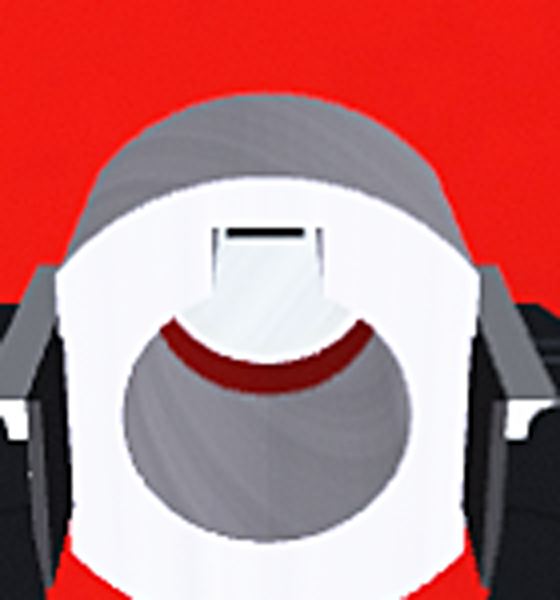

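Wheel underside is now below the spindle top with no contact force. Slot mid column 265, keyway mid 267. Continuing.

Emit:
servo_tool --rows '[[[0, 0, -0.1], 0, 4], [[0, 0, -0.1], 0, 4], [[0, 0, -0.1], 0, 4], [[0, 0, -0.1], 0, 4], [[0, 0, 0], 0, 4]]'

```text
clock: 18.88
eef_pos: [509.3, 16.6, 138.5]
tcp_rot: [-3.141, 0.0, 0.506]
contact_force: [-1.2, -0.3, -5.4]
opening: 0.528
```

Emit:
servo_tool --rows '[[[0, 0, -0.1], 0, 4], [[0, 0, -0.1], 0, 4], [[0, 0, -0.1], 0, 4], [[0, 0, 0], 0, 4]]'

```text
clock: 19.22
eef_pos: [509.3, 16.6, 135.6]
tcp_rot: [-3.141, 0.0, 0.506]
contact_force: [0.4, 0.5, -5.4]
opening: 0.525
```

Emit:
servo_tool --rows '[[[0, 0, -0.1], 0, 4], [[0, 0, -0.1], 0, 4], [[0, 0, -0.1], 0, 4], [[0, 0, 0], 0, 4]]'

```text
clock: 19.55
eef_pos: [509.3, 16.6, 132.6]
tcp_rot: [-3.141, 0.0, 0.506]
contact_force: [-0.3, 1.2, -5.3]
opening: 0.524
```

```bash
python3 - <<'E'
from h import *
f=grab("wrist"); s=f["s"];print(s["eef_pos"],s["tcp_rot"],s["contact_force"],s["wrist_torque"])
save("g4z",f["frame"],(250,170,390,320),4)
E
```

```text
[509.25687836  16.62526786 132.55205981] [-3.14141980e+00  3.34898323e-04  5.05782428e-01] [-0.29819241  1.17072514 -5.33260433] [0.01973437 0.0041279  0.01993365]
```

View pics/g4z.png

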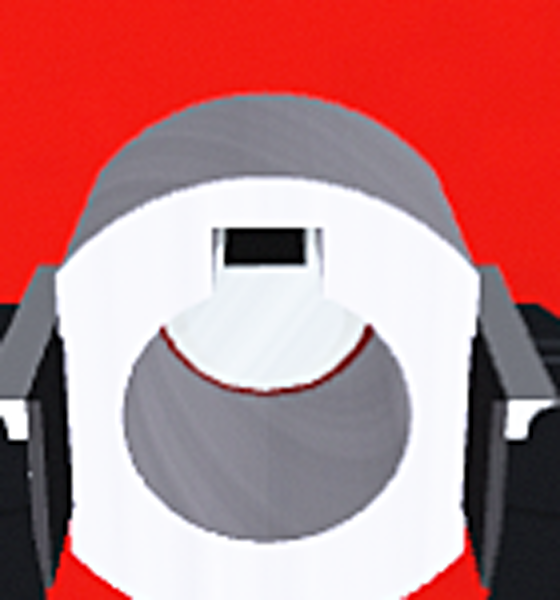

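Underside at 103 mm, already past the key's top without contact. Continuing down.

Emit:
servo_tool --rows '[[[0, 0, -0.15], 0, 4], [[0, 0, -0.15], 0, 4], [[0, 0, -0.15], 0, 4], [[0, 0, -0.15], 0, 4], [[0, 0, -0.1], 0, 4]]'

```text
clock: 20.02
eef_pos: [509.3, 16.7, 125.5]
tcp_rot: [-3.141, 0.0, 0.506]
contact_force: [0.2, -0.0, -5.3]
opening: 0.528
```

Emit:
servo_tool --rows '[[[0, 0, -0.15], 0, 4], [[0, 0, -0.15], 0, 4], [[0, 0, -0.15], 0, 4], [[0, 0, -0.15], 0, 4], [[0, 0, -0.1], 0, 4]]'

```text
clock: 20.43
eef_pos: [509.4, 16.6, 118.6]
tcp_rot: [-3.142, 0.0, 0.506]
contact_force: [-0.2, 0.8, -5.0]
opening: 0.532
```

Emit:
servo_tool --rows '[[[0, 0, -0.15], 0, 4], [[0, 0, -0.15], 0, 4], [[0, 0, -0.15], 0, 4], [[0, 0, -0.15], 0, 4], [[0, 0, -0.1], 0, 4]]'

```text
clock: 20.85
eef_pos: [509.3, 16.6, 111.6]
tcp_rot: [-3.142, 0.0, 0.506]
contact_force: [-0.8, -0.2, -5.3]
opening: 0.528
```

Emit:
servo_tool --rows '[[[0, 0, -0.15], 0, 4], [[0, 0, -0.15], 0, 4], [[0, 0, -0.1], 0, 4], [[0, 0, -0.1], 0, 4], [[0, 0, 0], 0, 4]]'

```text
clock: 21.27
eef_pos: [509.3, 16.6, 106.6]
tcp_rot: [-3.142, 0.0, 0.506]
contact_force: [-0.6, 0.6, -5.6]
opening: 0.525
```

```bash
python3 - <<'E'
from h import *
f=grab("wrist"); s=f["s"];print(s["eef_pos"],s["tcp_rot"],s["contact_force"],s["wrist_torque"])
save("g5z",f["frame"],(250,170,390,320),4)
E
```

```text
[509.32229121  16.63976235 106.59601229] [-3.14150853e+00  2.07192333e-04  5.05875342e-01] [-0.64460464  0.6183322  -5.55205548] [ 0.03520292 -0.05388913 -0.00649463]
```

View pics/g5z.png

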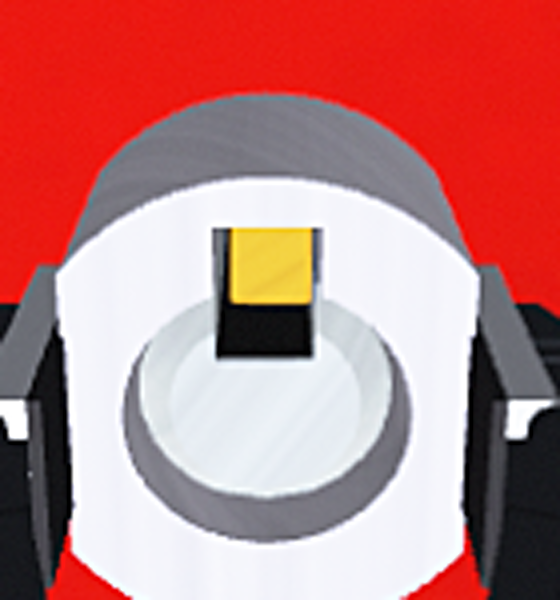

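The key sits in the keyway, clear of both sides (columns 230–312 in 213–322). About 7 mm left; slower.

Emit:
servo_tool --rows '[[[0, 0, -0.1], 0, 4], [[0, 0, -0.1], 0, 4], [[0, 0, -0.1], 0, 4], [[0, 0, -0.1], 0, 4], [[0, 0, 0], 0, 4]]'

```text
clock: 21.73
eef_pos: [509.3, 16.6, 102.6]
tcp_rot: [-3.141, 0.0, 0.506]
contact_force: [0.5, -0.2, -6.1]
opening: 0.534
```

Emit:
servo_tool --rows '[[[0, 0, -0.05], 0, 4], [[0, 0, -0.05], 0, 4], [[0, 0, -0.05], 0, 4], [[0, 0, 0], 0, 4]]'

```text
clock: 22.07
eef_pos: [509.4, 16.6, 101.2]
tcp_rot: [-3.142, 0.0, 0.506]
contact_force: [0.3, -0.0, -5.2]
opening: 0.529
```

Emit:
servo_tool --rows '[[[0, 0, -0.05], 0, 4], [[0, 0, 0], 0, 4], [[0, 0, 0], 0, 4]]'

```text
clock: 22.32
eef_pos: [509.4, 16.7, 100.8]
tcp_rot: [-3.142, -0.0, 0.506]
contact_force: [-0.4, -0.6, -4.7]
opening: 0.527
```

Emit:
servo_tool --rows '[[[0, 0, -0.05], 0, 4], [[0, 0, 0], 0, 4], [[0, 0, 0], 0, 4]]'

```text
clock: 22.57
eef_pos: [509.4, 16.6, 100.3]
tcp_rot: [-3.142, 0.0, 0.506]
contact_force: [0.2, -0.3, -4.7]
opening: 0.527
```

Emit:
servo_tool --rows '[[[0, 0, -0.05], 0, 4], [[0, 0, 0], 0, 4], [[0, 0, 0], 0, 4]]'

```text
clock: 22.82
eef_pos: [509.4, 16.6, 99.8]
tcp_rot: [-3.142, 0.0, 0.506]
contact_force: [-0.2, -0.0, -4.6]
opening: 0.531
```

Emit:
servo_tool --rows '[[[0, 0, -0.05], 0, 4], [[0, 0, 0], 0, 4], [[0, 0, 0], 0, 4]]'

```text
clock: 23.07
eef_pos: [509.5, 16.6, 99.4]
tcp_rot: [3.142, -0.0, 0.506]
contact_force: [-0.6, -0.6, -2.4]
opening: 0.521
```

Contact begins near TCP z ≈ 99.4, where the shoulder is expected. One more small step.

Emit:
servo_tool --rows '[[[0, 0, -0.03], 0, 4], [[0, 0, 0], 0, 4], [[0, 0, 0], 0, 4]]'

```text
clock: 23.32
eef_pos: [509.5, 16.6, 99.3]
tcp_rot: [3.142, -0.0, 0.506]
contact_force: [-3.4, -0.2, 4.8]
opening: 0.525
```

Emit:
servo_tool --rows '[[[0, 0, -0.03], 0, 4], [[0, 0, 0], 0, 4], [[0, 0, 0], 0, 4]]'

```text
clock: 23.57
eef_pos: [509.5, 16.6, 99.3]
tcp_rot: [3.142, -0.0, 0.506]
contact_force: [-4.4, -0.6, 9.6]
opening: 0.525
```

```bash
python3 - <<'E'
from h import *
s=r.sense(); print(s["contact_force"],s["wrist_torque"])
for n,b in(("scene",(230,140,350,240)),("side",(250,150,370,250))):
    f=grab(n); save("g6"+n,f["frame"],b,5)
    C=cloud(f);hsv=cv2.cvtColor(f["frame"],cv2.COLOR_RGB2HSV)
    m=(hsv[...,1]>130)&((hsv[...,0]<6)|(hsv[...,0]>174))&(np.hypot(C[...,0]-509,C[...,1]-16)<75)&(C[...,2]>50); q=C[m]
    A=np.c_[q[:,:2]-[509,16],np.ones(len(q))]; k=abs(q[:,2]-np.median(q[:,2]))<4; print(n,np.median(q[:,2]),np.linalg.lstsq(A[k],q[k,2],rcond=None)[0])
a=cv2.imread('pics/g6scene.png');b=cv2.imread('pics/g6side.png')
cv2.imwrite('pics/g6ss.png',cv2.resize(np.hstack([a,b]),None,fx=.66,fy=.66))
E
```

```text
[-4.38058215 -0.64499279  9.58324997] [0.0072881  0.73119125 0.00500568]
scene 79.20627790492233 [-2.54575917e-03 -1.51167903e-03  7.92761676e+01]
side 80.0413086396261 [3.83903969e-04 6.51593097e-03 8.01724097e+01]
```

View pics/g6ss.png

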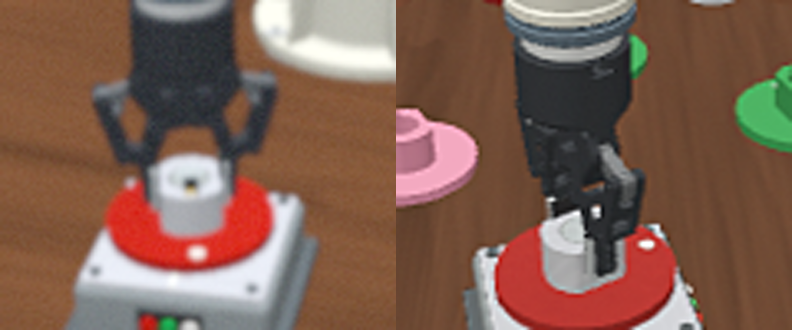

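The disc top measures 79–80 mm (home is 80) and it's flat. I'll relieve the press, then open.

Emit:
servo_tool --rows '[[[0, 0, 0.05], 0, 4], [[0, 0, 0], 0, 4], [[0, 0, 0], 0, 5], [[0, 0, 0], 0, 6], [[0, 0, 0], 0, 6.5]]'

```text
clock: 24.08
eef_pos: [509.8, 16.7, 99.2]
tcp_rot: [3.141, -0.001, 0.506]
contact_force: [0.6, 0.6, 0.6]
opening: 0.758
```

Emit:
servo_tool --rows '[[[0, 0, 0], 0, 6.5], [[0, 0, 0], 0, 6.5], [[0, 0, 0], 0, 6.5]]'

```text
clock: 24.33
eef_pos: [509.5, 16.6, 99.1]
tcp_rot: [3.142, -0.0, 0.506]
contact_force: [-0.1, 0.9, -0.2]
opening: 0.762
```

```bash
python3 - <<'E'
from h import *
f=grab("wrist"); s=f["s"];print(s["eef_pos"],s["contact_force"])
save("h1",f["frame"])
E
```

```text
[509.49357918  16.64574805  99.14876898] [-0.09772373  0.89618141 -0.19356848]
```

View pics/h1.png

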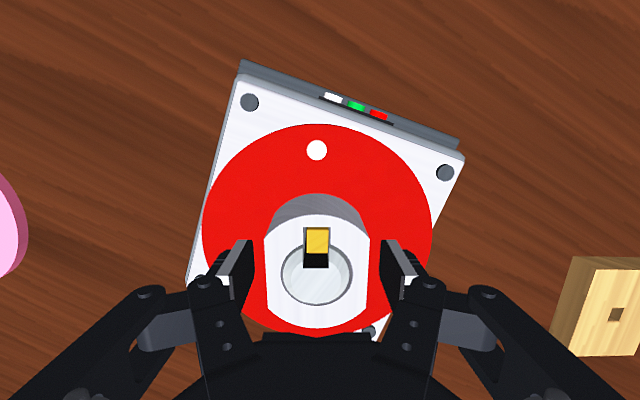

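Pads are clear of both flats (boss at (316,270)) and the force is zero. Lifting straight off.

Emit:
servo_tool --rows '[[[0, 0, 0.8], 0, 6.5], [[0, 0, 1.5], 0, 6.5], [[0, 0, 2.5], 0, 6.5], [[0, 0, 3], 0, 6.5], [[0, 0, 3], 0, 6.5]]'

```text
clock: 24.8
eef_pos: [508.9, 16.6, 208.6]
tcp_rot: [-3.141, 0.001, 0.506]
contact_force: [0.3, 0.6, -0.2]
opening: 0.76
```

Emit:
servo_tool --rows '[[[-1, 0, 1], 0, 6.5], [[-2, 0, 0], 0, 6.5], [[0, 0, 0], 0, 6.5], [[0, 0, 0], 0, 6.5], [[0, 0, 0], 0, 6.5]]'

```text
clock: 25.22
eef_pos: [479.8, 16.6, 217.5]
tcp_rot: [3.141, -0.001, 0.506]
contact_force: [0.2, -0.2, 0.2]
opening: 0.757
```

Emit:
servo_tool --rows '[[[0, 0, 0], 0, 6.5], [[0, 0, 0], 0, 6.5], [[0, 0, 0], 0, 6.5], [[0, 0, 0], 0, 6.5]]'

```text
clock: 25.55
eef_pos: [479.6, 16.6, 216.9]
tcp_rot: [-3.141, 0.0, 0.506]
contact_force: [-0.1, 0.5, -0.0]
opening: 0.764
```

```bash
python3 - <<'E'
from h import *
f=grab("wrist"); s=f["s"];print(s["eef_pos"],s["contact_force"]); save("h2",f["frame"])
def chk(n,f):
    C=cloud(f);hsv=cv2.cvtColor(f["frame"],cv2.COLOR_RGB2HSV); R=np.hypot(C[...,0]-509.3,C[...,1]-16.5)
    m=(hsv[...,1]>130)&((hsv[...,0]<6)|(hsv[...,0]>174))&(R<75)&(C[...,2]>50); q=C[m]
    A=np.c_[q[:,:2]-[509,16],np.ones(len(q))]; k=abs(q[:,2]-np.median(q[:,2]))<4; print(n,"disc",np.median(q[:,2]).round(2),np.linalg.lstsq(A[k],q[k,2],rcond=None)[0].round(4))
    m=(R<30)&(abs(C[...,2]-114)<2.5)&(R>18); print("boss",np.median(C[m],0).round(1))
    m=(R<10)&(C[...,2]>105); print("spindle top",np.median(C[m],0).round(1))
    m=(hsv[...,0]>18)&(hsv[...,0]<32)&(hsv[...,1]>150)&(R<25); print("key",m.sum(),np.median(C[m],0).round(1))
chk("wrist",f)
for n in("scene","side"): f=grab(n); chk(n,f); save("h2"+n,f["frame"])
E
```

```text
[479.57818857  16.62199787 216.88043327] [-0.11817395  0.47024923 -0.00958423]
wrist disc 79.85 [-1.00000e-03  1.00000e-04  7.98437e+01]
boss [510.8  14.2 113.9]
spindle top [503.5  12.7 302.3]
key 227 [522.5  23.1 107.5]
scene disc 79.37 [-2.70000e-03 -2.70000e-03  7.94181e+01]
boss [512.8  17.6 113.6]
spindle top [515.9  16.4 384.9]
key 0 [nan nan nan]
side disc 80.02 [-1.60000e-03  5.20000e-03  8.00744e+01]
boss [512.6   9.7 114.1]
spindle top [512.6  14.7 118.7]
key 0 [nan nan nan]
  return _methods._mean(a, axis=axis, dtype=dtype,
  ret = um.true_divide(
```

View pics/h2.png

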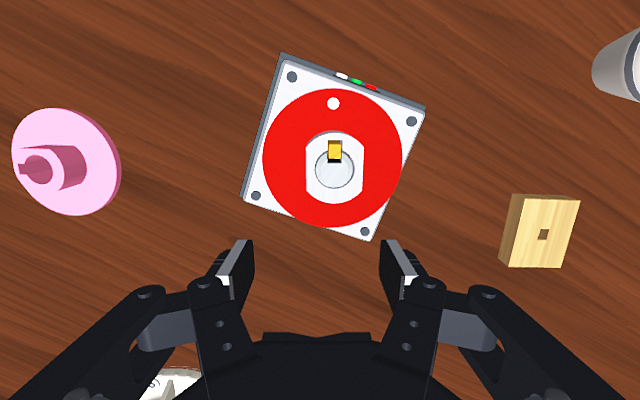

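View pics/h2side.png

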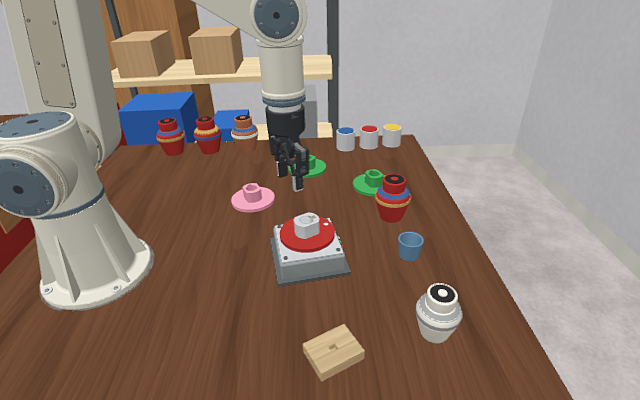

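The wheel head is flat and home, with the disc top at 79.4–80.1 mm and the boss top at 114. The key's top is at 107.5 mm inside the keyway. Jars and pot stand where they were, and the gripper is clear. Handing in.

```bash
python3 -c "
from rig import r
print(r.sign_off())"
```

```text
the job is handed in; nothing more can be done
None
```

The turntable is back together, and I handed it in at about 25.7 s of the 72 s allowed; the hand-in reports no verdict.

- **Key:** I lowered it into the spindle slot (turned to about 0.50 rad) with no noticeable contact force and let go. It dropped to the bottom of its pocket: its top measured 107.5–108.9 mm, against 108 mm when home.
- **Wheel head:** I slid the red wheel head down over the key in steps of 0.3–1.5 mm, holding it the whole way, and felt no contact until the shoulder. At the shoulder I pressed with about 15 N, eased off, then let go.

**Last checks:**
- The disc top measured 79.4–80.1 mm from the three cameras (home is 80 mm), with tilt of at most 0.005.
- The boss top was at 114 mm, and the key was visible in the keyway.
- The gripper read zero force and is well clear.
- In the last side picture the jars and paint pot stand where they stood.

**Checks that did not work:** The spindle-top height from the wrist and scene cameras came out wrong, probably because the gripper was in view. The side camera gave 118.7 mm against 118 mm nominal. The key could not be seen from the scene and side cameras, so its final height rests on the wrist camera alone.

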